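# Pack a lug bracket, its heel block and the hold-down strap into a transport box

### The job

Pack the kit into the small steel transport box for dispatch: the lug bracket lies flat on the box floor with its toe fully home under the lip, the heel block stands on the floor behind it with its nose over the bracket's heel, and the strap lies flat on top of the block with both studs through its holes. They only go together in that order, and the bracket has to be tilted to get in between the lip and the studs. Let go of everything, and leave the spanner, the soapstone and the chisel where they lie.

Things in the scene. Friction and masses are not known exactly. Their poses are not given: they have to be found in the camera images.
- box: Grey sheet-steel transport box, open on top, fixed. Outside 74 (x) x 138.5 (y) x 27 mm high, floor and walls 5 mm: inside 64 x 128.5 x 22 mm. Origin: centre of its underside, on the bench; z up, y along it. On the +y end wall a 4 mm thick lip reaches 10 mm inwards over the full width, its underside 15 mm above the inner floor. Two studs stand near the -y end.
- box_lip (a point): Inner floor at the end wall under the lip (x = 0, y = +64.25, z = 5 mm of the box): the bottom edge of the toe is here when the bracket is home. The heel is then 6.5 mm from the studs, less than the lip's 10 mm, so a level bracket cannot be lowered in: tilt it 25 to 32 degrees, heel up, enter toe first, lay it down as it goes home.
- box_seat (a point): Point on the inner floor (x = 0, y = -45, z = 5 mm of the box) where the heel block's origin stands when packed: middle of the 38.5 mm pocket between the heel of a home bracket and the -y end wall. The studs flank it, 36 mm apart between their faces. Axes as the box.
- box_studs (a point): Midway between the tips of two upright studs (x = 0, y = -37.25, z = 81 mm of the box). The studs are 10 mm thick, at x = -23 and +23 mm, and rise 76 mm from the inner floor; their last 6 mm are coned. Axes as the box.
- bracket: Bare steel lug bracket, 0.5 kg. Foot 60 (x) x 90 (y) x 8 mm; on it a lug 44 (x) x 10 mm (y) with a round top 68 mm above the underside and a brass-bushed eye. The lug's middle is 40 mm from the toe (+y end of the foot), 50 mm from the heel (-y end, with two bolt holes). Origin: centre of the foot's underside; z up. Starts flat on its foot.
- bracket_toe (a point): Middle of the bottom edge of the bracket's toe: 45 mm in +y from the bracket's origin. Axes as the bracket.
- bracket_lug (a point): Place to grip the bracket: middle of the lug, at the eye, 50 mm above its underside and 5 mm in +y from its origin; pinch the 10 mm along y. Axes as the bracket.
- heel_block: Bare steel block, 0.4 kg. Body 32 (x) x 36 (y) x 54 mm high (lowest 2 mm: 1 mm smaller all round); on its +y face a nose 14 mm long, 32 mm wide, 10 to 26 mm above the underside, to go over the 8 mm heel. Origin: centre of the body's underside, z up. Starts upright. Grip the 36 mm along y, above the nose; across x the studs are in the way.
- block_nose (a point): Lower edge of the nose tip: 32 mm in +y from the heel block's origin, 10 mm up. Axes as the block.
- strap: Bare steel strap, 0.2 kg: plate 72 (x) x 34 (y) x 8 mm with two 13 mm holes at x = -23 and +23 mm, and a rib 24 (x) x 10 mm (y) on its middle, up to 34 mm above the underside. Origin: centre of the underside, z up; alike either way round. Starts flat. On the packed block its underside is 59 mm above the box's underside.
- strap_rib (a point): Place to grip the strap: middle of the rib, 26 mm above the underside; pinch the 10 mm along y. Axes as the strap.
- spanner: Open-ended spanner, 37 x 225 x 6 mm, lying along the back edge of the bench; bystander. Origin: centre of its underside.
- soapstone: Soapstone stick in a clip holder, 15 x 130 x 8 mm, lying on the bench; bystander. Origin: centre of its underside.
- cold_chisel: Cold chisel, 19 x 175 x 19 mm, lying on the bench; bystander. Origin: centre of its underside.

How it is judged (in metres and radians):
On the way, in this order (a step that is already met when the one before it is completed fails the run):
1. the bracket lies flat in the box, its toe home under the lip (distance between bracket_toe and box_lip below 0.005 m and angle between bracket's own z axis and vertical below 0.04 rad and angle between the y axis of bracket and the y axis of box, either way round below 0.08 rad), for 0.2 s.
2. the heel block stands on the box floor, its nose over the bracket's heel (all of step 1 and distance between heel_block and box_seat below 0.006 m and z of heel_block in the frame of box below 0.0075 m and angle between heel_block's own z axis and vertical below 0.05 rad and y of block_nose in the frame of box above -0.018 m), for 0.2 s.
At the end, for the whole second after the job is handed in: Bracket flat, its toe edge within 5 mm of the foot of the wall under the lip; block upright on the box floor (2.5 mm), within 6 mm of its seat, nose over the heel; strap flat on the block (56 to 62 mm above the box underside), within 4 mm and 0.12 rad of the studs; all at rest (all of step 2 and horizontal distance between strap and box_studs below 0.004 m and z of strap in the frame of box between 0.056 and 0.062 m and angle between strap's own z axis and vertical below 0.05 rad and angle between the x axis of strap and the x axis of box, either way round below 0.12 rad and linear speed of each of bracket, heel_block, strap below 0.01 m/s); the robot touches nothing.
It fails at once if a bystander (spanner, soapstone or chisel) is pushed more than 25 mm (distance of any of spanner, soapstone, cold_chisel from where it was at the start of the episode above 0.025 m).
It also fails if it takes over 72 s, if anything falls off the work surface, if the arm or the gripper's body presses on something with over 40 N, if the wrist force passes 120 N, or if a joint passes its speed limit or range.

### The arm

A 6-joint arm with a two-finger parallel gripper is mounted at the origin on a cart in front of the work surface, level with it; the furniture and walls round the work are solid. World frame = base frame: x ahead of the robot, y to its left, z up, the work surface at z = 0. Lengths are in m, angles in degrees, forces in N, time in s.
With the tool pointing down it reaches from about 0.35 to 0.875 m from the base axis. Payload 4.2 kg.
Tool frame: the origin (TCP) lies midway between the tips of the shut fingers; the grasp point (between the pads) lies 19 mm behind it; z points along the fingers, y is the line along which they close (so a half turn about z gives the same grasp; the last joint's range is limited). The gripper opens to 87 mm and grips with 3 to 60 N. Pads are 19 mm wide; open, the fingers measure 117 mm over their backs; the gripper's body (75 mm by 190 mm) begins 51 mm behind the grasp point.
Start: joints at [14.817, 22.042, 0.453, 0, -68.411, -14.817], TCP at [0.625, 0, 0.223] pointing down, gripper open.
Joint ranges: [-179.83, 179.83], [-69.29, 118.12], [-61.27, 80.66], [-181.25, 117.63], [-171.15, -9.14], [-177.46, 177.46]. Speed limits (degrees/s): [159.86, 159.86, 180, 180, 180, 180].

### API

Orientations are given as a 3x3 rotation matrix whose columns are the frame's x, y, z axes.
In Python, from station import * gives the robot as it stands. The module is installed in compiled form; this text tells all that it offers.
- The arm moves only by the tool servo_tool, never from a script. Its argument "deltas" is a list of rows, each an object of numbers: "tx", "ty", "tz": the shift along the tool's x, y, z in mm; "ax", "ay", "az": the turn, a rotation vector about the tool's x, y, z in rad; "claw": the finger opening in mm, from 0 to 87. In form: [{"tx": .., "ty": .., "tz": .., "ax": .., "ay": .., "az": .., "claw": ..}, ...]. A call has 1 to 12 rows; each row is the pose to reach, as a shift and turn from the pose commanded when the call began, along the tool's axes at that moment; what a row does not reach only later rows make up. A row lasts 1/12 s, in which the tool goes at most 41.7 mm and 7.16 degrees, less where a joint would pass 70% of its speed; a pose out of reach is approached as far as the arm can. A call with a gripper value outside its range is refused whole. The fingers move at their own pace and stop on an object; the grip force is fixed at half the most. Time passes only in rows, so rows that repeat a pose let the fingers close. It gives the time, the measured TCP pose, the force, the opening and the grip force at its end, in the units of the state.
- sense(): the state, without advancing time (a new reading comes with each control period).
- capture(name): name is "scene" or "side" or "wrist"; returns the picture (480x640x3 uint8, blue, green, red); there is no depth.
- calibration(name): a dict with "fx", "fy", "cx", "cy" (pixels), "dist" ([k1, k2, p1, p2, k3] as OpenCV has them; the pictures are not rectified), "cam_to_world" (4x4, takes a point from camera to world coordinates); the wrist camera has in their place "hand_eye" (4x4, takes a point from camera to tool coordinates, whose origin is the TCP and whose axes are the flange's). Camera axes: x right, y down, z forward; pixel columns grow to the right and rows downward; lengths in m; the calibration is good to about 2 mm. A picture is of the moment at which its call begins: read the wrist's pose just before it. calibration takes no time and is no camera call.
- finish_job(): hands the job in; it is judged then, once.
Trained networks look in the newest picture that a camera, given by its name, has taken for a name from the list of things; names that differ only in an ending like _2 or _b are one class to them, and where a whole thing is asked for, a point or a joint stands for the part that bears it (a point fixed in the world has none). Each returns a list of dicts, best first, with "confidence" (0 to 1); they miss things now and then, are a little off and sometimes report something else, mostly with a low value. They report only what shows in the picture. A call takes as long as a camera call.
- recognise(label, camera): "xyz" ([x, y, z] in m, in the coordinates of the camera as it stood for that picture, good to about 4 mm: the middle of the surface that is visible of it).
- trace(label, camera): "mask" (480x640 bool, what is visible of it).
The state is a dict: "time_s": time; "joints": joint angles; "joint_velocities": joint speeds; "effort": joint torques, N m; "tcp_pos": TCP position; "ee_rot": TCP orientation; "wrist_force": force on the tool from outside, world axes, zero at the start; "moment": the same for the moment, N m; "gripper_width": opening from 0.0 (shut) to 1.0 (fully open); "gripper_force": force on a finger pad.
Only numpy, scipy, OpenCV 4.12 (cv2) and the standard library are available. Lean on these libraries where they do the work, as an engineer would, in place of code of your own. Each camera call takes 0.05 s, during which the arm holds its last target. There are 200 camera calls.

## Working session

There is one attempt and no reset: what is moved stays moved. The work goes in short steps, Python scripts to look and compute and a tool call to move; the robot and the scene stay as the last step left them, time stands still between calls to the robot, and variables do not carry over. Pictures are saved under pics/ and viewed, at most 10 in all, crops included, and the job is handed in when it is done.

Besides the shell and the picture viewer there is one more tool, called after "Request:" as a command line: name --argument value ..., lists and objects as JSON in quotes. servo_tool: Moves the arm, as the interface text tells. Its arguments: {"type":"object","properties":{"deltas":{"type":"array","items":{"type":"object","properties":{"tx":{"type":"number"},"ty":{"type":"number"},"tz":{"type":"number"},"ax":{"type":"number"},"ay":{"type":"number"},"az":{"type":"number"},"claw":{"type":"number"}}}}},"required":["deltas"]}

```bash
mkdir -p pics; cat > h.py <<'E'
from station import *
import numpy as np, cv2
def T(name):
    c=calibration(name)
    if name!="wrist": return c,np.array(c["cam_to_world"])
    s=sense(); M=np.eye(4); M[:3,:3]=np.array(s["ee_rot"]); M[:3,3]=s["tcp_pos"]
    return c,M@np.array(c["hand_eye"])
def KD(c): return np.array([[c["fx"],0,c["cx"]],[0,c["fy"],c["cy"]],[0,0,1.]]),np.array(c["dist"],float)
def onplane(px,z,c,M):
    K,D=KD(c); p=cv2.undistortPoints(np.array(px,float).reshape(-1,1,2),K,D).reshape(-1,2)
    d=np.c_[p,np.ones(len(p))]@M[:3,:3].T; o=M[:3,3]
    return o+d*((z-o[2])/d[:,2])[:,None]
def proj(P,c,M):
    K,D=KD(c); W=np.linalg.inv(M); return cv2.projectPoints(np.array(P,float).reshape(-1,1,3),cv2.Rodrigues(W[:3,:3])[0],W[:3,3],K,D)[0].reshape(-1,2)
E
python3 - <<'E'
from h import *
np.set_printoptions(precision=4,suppress=True)
for n in ["scene","side","wrist"]:
    c,M=T(n); im=capture(n); cv2.imwrite(f"pics/{n}0.png",im); print(n,c["fx"],M)
    for l in ["box","bracket","heel_block","strap","spanner","soapstone","cold_chisel"]:
        r=recognise(l,n)
        for q in r[:2]: print(l,(M@np.r_[q["xyz"],1])[:3],round(q["confidence"],2))
print(sense())
a=cv2.imread("pics/scene0.png");b=cv2.imread("pics/side0.png")
E
```

```text
scene 575.9459791007658 [[ 0.5054 -0.6379  0.5811 -0.1781]
 [-0.8629 -0.3796  0.3337 -0.4672]
 [ 0.0078 -0.6701 -0.7423  0.9828]
 [ 0.      0.      0.      1.    ]]
box [ 0.4705 -0.0282  0.0102] 0.59
bracket [ 0.4859 -0.2263  0.0053] 0.64
heel_block [0.4644 0.1973 0.0315] 0.65
heel_block [ 0.5537 -0.3636  0.0169] 0.29
strap [ 0.4674 -0.4031  0.0109] 0.72
spanner [0.5537 0.1279 0.0022] 0.9
cold_chisel [ 0.5516 -0.3641  0.0171] 0.61
side 445.08197390121717 [[ 0.8532 -0.2921  0.4322  0.0627]
 [-0.5216 -0.4733  0.7098 -0.8044]
 [-0.0028 -0.831  -0.5562  0.6297]
 [ 0.      0.      0.      1.    ]]
box [ 0.4656 -0.0399  0.0139] 0.71
box [ 0.5554 -0.1439  0.0045] 0.54
bracket [ 0.4934 -0.2284  0.0091] 0.84
bracket [ 0.4719 -0.4082  0.0061] 0.34
heel_block [0.4716 0.1947 0.03  ] 0.73
strap [ 0.4642 -0.404   0.0094] 0.59
spanner [0.5534 0.1222 0.0072] 0.77
spanner [ 0.4877 -0.2309  0.0075] 0.36
soapstone [ 0.5546 -0.143   0.003 ] 0.72
soapstone [ 0.4665 -0.0409  0.0169] 0.23
cold_chisel [ 0.5527 -0.3712  0.0203] 0.98
wrist 412.07511421657625 [[-1.     -0.0003 -0.0008  0.6249]
 [-0.0005  0.9643  0.2647 -0.0726]
 [ 0.0007  0.2647 -0.9643  0.3848]
 [ 0.      0.      0.      1.    ]]
box [ 0.4655 -0.0297  0.0075] 0.8
heel_block [0.4916 0.1898 0.0117] 0.81
strap [ 0.4612 -0.0238  0.0032] 0.7
spanner [0.5561 0.072  0.0032] 0.68
soapstone [ 0.5526 -0.1305  0.0074] 0.88
{'time_s': 1.2, 'joints': array([ 14.8143,  22.0422,   0.4514,   0.0015, -68.409 , -14.8161]), 'joint_velocities': array([-0.0569,  0.001 ,  0.0353,  0.0481,  0.0482,  0.0447]), 'effort': array([  0.0001, -39.0484,  18.7618,   4.2245,   0.0154,  -0.    ]), 'tcp_pos': array([ 0.625 , -0.    ,  0.2225]), 'ee_rot': array([[-0., -1.,  0.],
       [-1.,  0., -0.],
       [ 0., -0., -1.]]), 'wrist_force': array([0.2313, 0.0238, 0.2838]), 'moment': array([-0.0158, -0.0092,  0.0021]), 'gripper_force': 0.0, 'gripper_width': 1.000504156774576}
```

View pics/scene0.png

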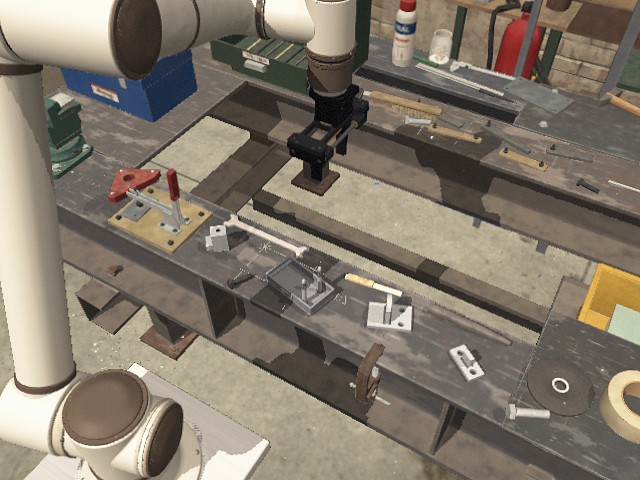

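View pics/wrist0.png

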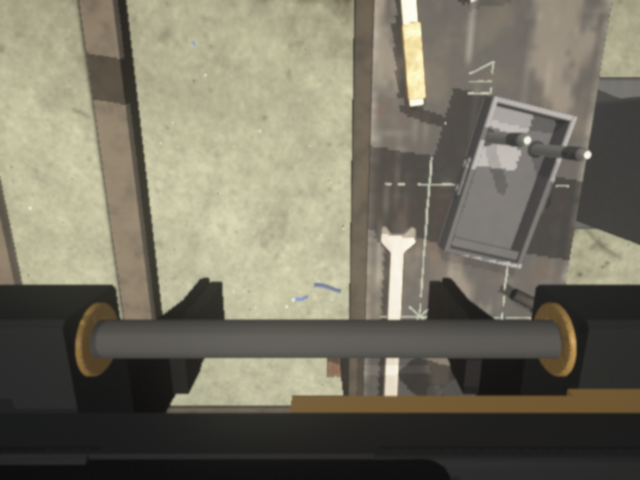

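The scene shows the bench with the block (218,238), box (300,285), bracket (390,313), strap (467,362), spanner, soapstone and chisel. In the wrist view the box has its stud tips at (527,141) and (587,155), and its lip end at (485,258). I'll move above the box for a closer look.

Request:
servo_tool --deltas '[{"tx": -40, "ty": 157, "tz": 50, "claw": 87}, {"tx": -40, "ty": 157, "tz": 50, "claw": 87}, {"tx": -40, "ty": 157, "tz": 50, "claw": 87}, {"tx": -40, "ty": 157, "tz": 50, "claw": 87}, {"tx": -40, "ty": 157, "tz": 50, "claw": 87}, {"tx": -40, "ty": 157, "tz": 50, "claw": 87}, {"tx": -40, "ty": 157, "tz": 50, "claw": 87}]'

```text
schema error: expected keys tx, ty, tz, ax, ay, az, claw
```

```bash
python3 - <<'E'
from h import *
np.save("boxT.npy",T("wrist")[1]); im=capture("wrist"); cv2.imwrite("pics/box.png",im)
r=trace("box","wrist"); print(sense()["tcp_pos"],[(q["confidence"],q["mask"].sum()) for q in r])
np.save("boxm.npy",r[0]["mask"])
E
```

```text
[6.24988404e-01 3.19671434e-05 2.22541984e-01] [(0.56, np.int64(15279))]
```

View pics/box.png

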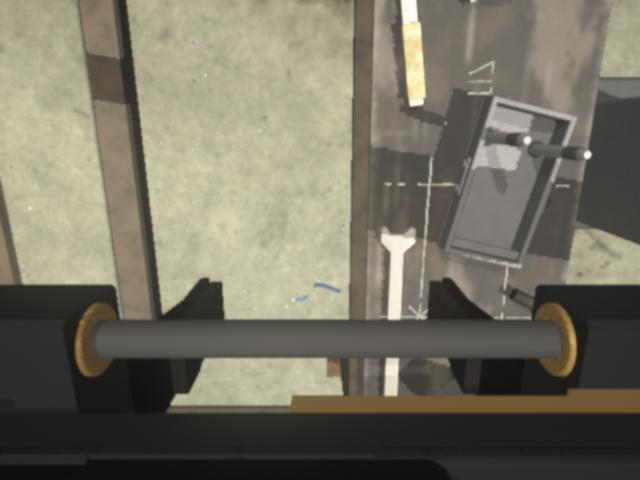

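The move was refused because every key is required, so this picture is unchanged.

Request:
servo_tool --deltas '[{"tx": -40, "ty": 157, "tz": 50, "ax": 0, "ay": 0, "az": 0, "claw": 87}, {"tx": -40, "ty": 157, "tz": 50, "ax": 0, "ay": 0, "az": 0, "claw": 87}, {"tx": -40, "ty": 157, "tz": 50, "ax": 0, "ay": 0, "az": 0, "claw": 87}, {"tx": -40, "ty": 157, "tz": 50, "ax": 0, "ay": 0, "az": 0, "claw": 87}, {"tx": -40, "ty": 157, "tz": 50, "ax": 0, "ay": 0, "az": 0, "claw": 87}, {"tx": -40, "ty": 157, "tz": 50, "ax": 0, "ay": 0, "az": 0, "claw": 87}, {"tx": -40, "ty": 157, "tz": 50, "ax": 0, "ay": 0, "az": 0, "claw": 87}, {"tx": -40, "ty": 157, "tz": 50, "ax": 0, "ay": 0, "az": 0, "claw": 87}]'

```text
time_s: 1.97
tcp_pos: [0.4698, 0.0404, 0.1735]
ee_rot: [[0.0, -1.0, 0.003], [-1.0, -0.0, 0.001], [-0.001, -0.003, -1.0]]
wrist_force: [0.1, -0.3, -0.5]
gripper_width: 1.005
gripper_force: 0.0
```

```bash
python3 - <<'E'
from h import *
np.save("boxT.npy",T("wrist")[1]); im=capture("wrist"); cv2.imwrite("pics/box.png",im)
r=trace("box","wrist"); print(sense()["tcp_pos"],[(q["confidence"],q["mask"].sum()) for q in r])
np.save("boxm.npy",r[0]["mask"])
E
```

```text
[0.46955077 0.04021856 0.17304929] [(0.56, np.int64(20089))]
```

View pics/box.png

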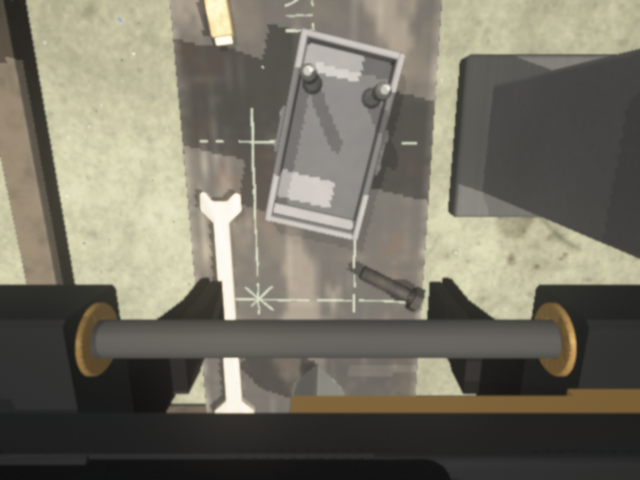

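The box is fully visible: outer rim corners at about (304,30), (404,55), (355,239) and (267,220), stud tips at (309,71) and (383,91), and the lip at the bottom. Next I'll refine its pose by an edge fit.

```bash
cat >> h.py <<'E'
from scipy.optimize import minimize
def pts(segs,n=60):
    t=np.linspace(.04,.96,n)[:,None]; return np.vstack([np.array(a,float)+(np.array(b,float)-np.array(a))*t for a,b in segs])
def rect(hx,hy,z,cx=0,cy=0):
    c=[(cx-hx,cy-hy,z),(cx+hx,cy-hy,z),(cx+hx,cy+hy,z),(cx-hx,cy+hy,z)]; return [(c[i],c[(i+1)%4]) for i in range(4)]
def pose(p,P):
    c,s=np.cos(p[2]),np.sin(p[2]); P=np.array(P,float); return np.c_[P[:,0]*c-P[:,1]*s+p[0],P[:,0]*s+P[:,1]*c+p[1],P[:,2]]
def edgefit(im,P,p0,c,M,sig=(4,2,1)):
    g=cv2.cvtColor(im,cv2.COLOR_BGR2GRAY).astype(np.float32)
    for s in sig:
        b=cv2.GaussianBlur(g,(0,0),max(1,s*.6)); G=np.hypot(cv2.Sobel(b,5,1,0),cv2.Sobel(b,5,0,1)); G=np.sqrt(G); G=cv2.GaussianBlur(G,(0,0),s)
        f=lambda q:-cv2.remap(G,proj(pose(q*[.001,.001,.01],P),c,M).astype(np.float32).reshape(-1,1,2),None,1).mean()
        r=minimize(f,np.array(p0)/[.001,.001,.01],method="Nelder-Mead",options=dict(initial_simplex=np.array(p0)/[.001,.001,.01]+np.array([[0,0,0],[4,0,0],[0,4,0],[0,0,5]])*s/4)); p0=r.x*[.001,.001,.01]
    return p0,r.fun
E
python3 - <<'E'
from h import *
np.set_printoptions(precision=4,suppress=True)
c,_=T("wrist"); M=np.load("boxT.npy"); im=cv2.imread("pics/box.png")
print(onplane([(304,30),(404,55),(355,239),(267,220)],.027,c,M), onplane([(309,71),(383,91)],.081,c,M))
w=onplane([(304,30),(404,55),(355,239),(267,220)],.027,c,M).mean(0)
P=pts(rect(.037,.06925,.027)); p,f=edgefit(im,P,[w[0],w[1],-.225],c,M); print(p,f)
P2=np.vstack([P,pts(rect(.032,.06425,.027))]); p,f=edgefit(im,P2,p,c,M,(2,1)); print(p,f)
print("studs",proj(pose(p,[(.023,-.03725,.081),(-.023,-.03725,.081)]),c,M),"rim",proj(pose(p,[a for a,b in rect(.037,.06925,.027)]),c,M))
np.save("boxp.npy",p)
v=im.copy()
for q in proj(pose(p,P2),c,M): cv2.circle(v,tuple(int(round(x*1)) for x in q),0,(0,0,255),-1)
for q in proj(pose(p,[(.023,-.03725,.081),(-.023,-.03725,.081)]),c,M): cv2.circle(v,tuple(int(round(x)) for x in q),1,(0,255,0),-1)
cv2.imwrite("pics/fit.png",cv2.resize(v[20:250,240:430],None,fx=2.5,fy=2.5,interpolation=0))
# bracket/strap/block rough from side cam: masks
for n in ["scene","side"]:
    cc,MM=T(n); capture(n)
    for l in ["bracket","strap","heel_block"]:
        r=trace(l,n)
        if r: print(n,l,r[0]["confidence"],r[0]["mask"].sum())
E
```

```text
[[ 0.4845 -0.0949  0.027 ]
 [ 0.4156 -0.0792  0.027 ]
 [ 0.4469  0.0528  0.027 ]
 [ 0.5147  0.0378  0.027 ]] [[ 0.4793 -0.0625  0.081 ]
 [ 0.4362 -0.0516  0.081 ]]
[ 0.4661 -0.0211 -0.2252] -9.907711029052734
[ 0.4661 -0.0213 -0.225 ] -10.299237251281738
studs [[307.3791  70.5852]
 [384.522   89.4996]] rim [[405.5479  52.9606]
 [300.7649  26.6364]
 [263.2226 220.262 ]
 [356.7458 241.0653]]
scene bracket 0.64 1155
scene strap 0.87 622
scene heel_block 0.61 492
side bracket 0.64 1374
side strap 0.94 656
side heel_block 0.89 371
```

View pics/fit.png

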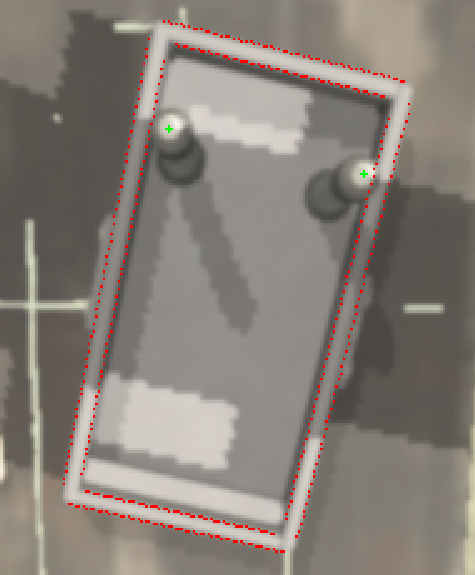

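Request:
servo_tool --deltas '[{"tx": 200, "ty": -20, "tz": 0, "ax": 0, "ay": 0, "az": 0, "claw": 87}, {"tx": 200, "ty": -20, "tz": 0, "ax": 0, "ay": 0, "az": 0, "claw": 87}, {"tx": 200, "ty": -20, "tz": 0, "ax": 0, "ay": 0, "az": 0, "claw": 87}, {"tx": 200, "ty": -20, "tz": 0, "ax": 0, "ay": 0, "az": 0, "claw": 87}, {"tx": 200, "ty": -20, "tz": 0, "ax": 0, "ay": 0, "az": 0, "claw": 87}, {"tx": 200, "ty": -20, "tz": 0, "ax": 0, "ay": 0, "az": 0, "claw": 87}, {"tx": 200, "ty": -20, "tz": 0, "ax": 0, "ay": 0, "az": 0, "claw": 87}, {"tx": 200, "ty": -20, "tz": 0, "ax": 0, "ay": 0, "az": 0, "claw": 87}]'

```text
time_s: 3.13
tcp_pos: [0.4878, -0.16, 0.1723]
ee_rot: [[-0.001, -1.0, -0.001], [-1.0, 0.001, 0.0], [-0.0, 0.001, -1.0]]
wrist_force: [-0.1, 0.7, -0.5]
gripper_width: 0.998
gripper_force: 0.0
```

```bash
python3 - <<'E'
from h import *
np.save("brT.npy",T("wrist")[1]); im=capture("wrist"); cv2.imwrite("pics/br.png",im)
print(sense()["tcp_pos"])
E
```

```text
[ 0.48784083 -0.15946629  0.17245773]
```

View pics/br.png

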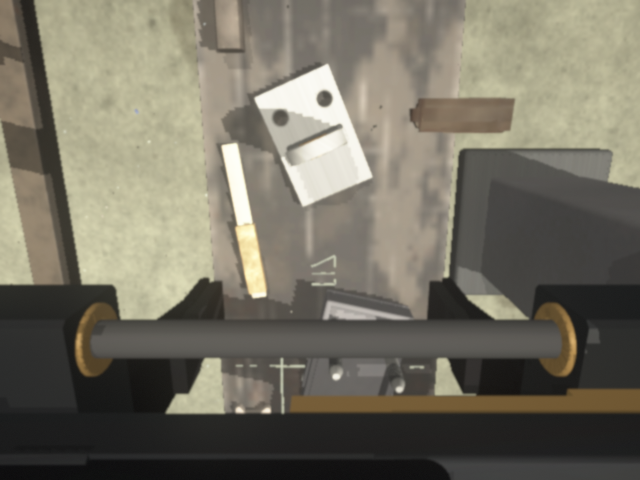

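The fit overlay is slightly large, with the rim about 2 px inside the fitted lines, so I'll free the camera height. The bracket shows foot corners at (254,98), (327,65), (371,178) and (304,206), with the heel holes at the top and the toe at the lower right.

```bash
cat >> h.py <<'E'
SC=np.array([.001,.001,.01,.002])
def fit4(im,P,p0,c,M,sig=(4,2,1),free=True):
    g=cv2.cvtColor(im,cv2.COLOR_BGR2GRAY).astype(np.float32); p0=np.array(p0,float)
    for s in sig:
        b=cv2.GaussianBlur(g,(0,0),1); G=np.sqrt(np.hypot(cv2.Sobel(b,5,1,0),cv2.Sobel(b,5,0,1))); G=cv2.GaussianBlur(G,(0,0),s)
        def f(q):
            q=np.array(q)*SC; w=pose(q[:3],P); w[:,2]+=q[3]*free
            return -cv2.remap(G,proj(w,c,M).astype(np.float32).reshape(-1,1,2),None,1).mean()
        S=p0/SC+np.vstack([np.zeros(4),np.diag([3,3,4,3.])])*s/4
        r=minimize(f,p0/SC,method="Nelder-Mead",options=dict(initial_simplex=S,maxiter=2000)); p0=r.x*SC
    return p0,r.fun
BOX=np.vstack([pts(rect(.037,.06925,.027)),pts(rect(.032,.06425,.027)[:2]+rect(.032,.06425,.027)[3:])])
FOOT=pts(rect(.03,.045,.008))
E
python3 - <<'E'
from h import *
np.set_printoptions(precision=4,suppress=True)
c,_=T("wrist"); M=np.load("boxT.npy"); im=cv2.imread("pics/box.png")
for s in [(4,2,1),(3,1.5)]: print(fit4(im,BOX,[.4661,-.0211,-.225,0],c,M,s))
M=np.load("brT.npy"); im=cv2.imread("pics/br.png")
w=onplane([(254,98),(327,65),(371,178),(304,206)],.008,c,M); print(w)
w=w.mean(0)
for s in [(4,2,1),(3,1.5)]: print(fit4(im,FOOT,[w[0],w[1],.40,0],c,M,s))
print(fit4(im,FOOT,[w[0],w[1],.40,0],c,M,free=False))
E
```

```text
(array([ 0.4672, -0.0236, -0.2258, -0.0121]), np.float64(-9.876017570495605))
(array([ 0.4658, -0.0231, -0.2289, -0.0102]), np.float64(-9.357760429382324))
[[ 0.5409 -0.2527  0.008 ]
 [ 0.4861 -0.2757  0.008 ]
 [ 0.4513 -0.1927  0.008 ]
 [ 0.5045 -0.1703  0.008 ]]
(array([ 0.4957, -0.2235,  0.4024,  0.0026]), np.float64(-14.314532279968262))
(array([ 0.4956, -0.2235,  0.4031,  0.0027]), np.float64(-12.97845458984375))
(array([ 0.4958, -0.2235,  0.402 ,  0.0085]), np.float64(-14.10211181640625))
```

Request:
servo_tool --deltas '[{"tx": 35, "ty": -75, "tz": 17, "ax": 0, "ay": 0, "az": 1.168, "claw": 87}, {"tx": 35, "ty": -75, "tz": 17, "ax": 0, "ay": 0, "az": 1.168, "claw": 87}, {"tx": 35, "ty": -75, "tz": 17, "ax": 0, "ay": 0, "az": 1.168, "claw": 87}, {"tx": 35, "ty": -75, "tz": 17, "ax": 0, "ay": 0, "az": 1.168, "claw": 87}, {"tx": 35, "ty": -75, "tz": 17, "ax": 0, "ay": 0, "az": 1.168, "claw": 87}, {"tx": 35, "ty": -75, "tz": 17, "ax": 0, "ay": 0, "az": 1.168, "claw": 87}, {"tx": 35, "ty": -75, "tz": 17, "ax": 0, "ay": 0, "az": 1.168, "claw": 87}, {"tx": 35, "ty": -75, "tz": 17, "ax": 0, "ay": 0, "az": 1.168, "claw": 87}, {"tx": 35, "ty": -75, "tz": 17, "ax": 0, "ay": 0, "az": 1.168, "claw": 87}, {"tx": 35, "ty": -75, "tz": 17, "ax": 0, "ay": 0, "az": 1.168, "claw": 87}, {"tx": 35, "ty": -75, "tz": 17, "ax": 0, "ay": 0, "az": 1.168, "claw": 87}, {"tx": 35, "ty": -75, "tz": 17, "ax": 0, "ay": 0, "az": 1.168, "claw": 87}]'

```text
time_s: 4.18
tcp_pos: [0.5632, -0.1936, 0.1557]
ee_rot: [[-0.919, -0.395, 0.0], [-0.395, 0.919, 0.0], [-0.0, -0.0, -1.0]]
wrist_force: [-0.5, 0.1, 0.9]
gripper_width: 1.0
gripper_force: 0.0
```

```bash
cat >> h.py <<'E'
def togo(target,yaw):
    "shift/turn to put TCP at target, pointing down, tool y along world yaw+90deg (yaw of a thing)"
    from scipy.spatial.transform import Rotation as Ro
    s=sense(); R=np.array(s["ee_rot"]); y=np.array([-np.sin(yaw),np.cos(yaw),0]); z=np.array([0,0,-1.]); G=np.c_[np.cross(y,z),y,z]
    return np.round(1000*R.T@(np.array(target)-s["tcp_pos"]),1),np.round(Ro.from_matrix(R.T@G).as_rotvec(),4)
E
python3 - <<'E'
from h import *
np.set_printoptions(precision=4,suppress=True)
c,M=T("wrist"); im=capture("wrist"); cv2.imwrite("pics/br2.png",im); np.save("br2T.npy",M)
print(sense()["tcp_pos"],sense()["ee_rot"],sense()["joints"])
for s in [(4,2,1),(3,1.5)]: print(fit4(im,FOOT,[.4957,-.2235,.4025,0],c,M,s))
p,_=fit4(im,FOOT,[.4957,-.2235,.4025,0],c,M,free=False); print(p)
y=p[2]; lug=p[:2]+.005*np.array([-np.sin(y),np.cos(y)]); print(togo([*lug,.12],y),togo([*lug,.031],y))
E
```

```text
[ 0.5632 -0.1939  0.1557] [[-0.9188 -0.3948  0.0001]
 [-0.3948  0.9188  0.0001]
 [-0.0002 -0.     -1.    ]] [ -3.4356  22.3144  -9.2886  -0.0045 -58.3888 -63.3116]
(array([ 0.4957, -0.2235,  0.4005,  0.0019]), np.float64(-14.288176536560059))
(array([ 0.4958, -0.2235,  0.4012,  0.0018]), np.float64(-12.961323738098145))
[ 0.4958 -0.2235  0.4065  0.0056]
(array([73.6,  4.4, 35.7]), array([-0.    ,  0.0002, -0.0007])) (array([ 73.6,   4.4, 124.7]), array([-0.    ,  0.0002, -0.0007]))
```

Both views agree to within 0.3 mm, so hand-eye is good. Now to grasp the lug.

Request:
servo_tool --deltas '[{"tx": 73.6, "ty": 4.4, "tz": 20, "ax": 0, "ay": 0, "az": -0.001, "claw": 50}, {"tx": 73.6, "ty": 4.4, "tz": 20, "ax": 0, "ay": 0, "az": -0.001, "claw": 50}, {"tx": 73.6, "ty": 4.4, "tz": 40, "ax": 0, "ay": 0, "az": -0.001, "claw": 50}, {"tx": 73.6, "ty": 4.4, "tz": 75, "ax": 0, "ay": 0, "az": -0.001, "claw": 50}, {"tx": 73.6, "ty": 4.4, "tz": 100, "ax": 0, "ay": 0, "az": -0.001, "claw": 50}, {"tx": 73.6, "ty": 4.4, "tz": 120, "ax": 0, "ay": 0, "az": -0.001, "claw": 50}, {"tx": 73.6, "ty": 4.4, "tz": 124.7, "ax": 0, "ay": 0, "az": -0.001, "claw": 30}, {"tx": 73.6, "ty": 4.4, "tz": 124.7, "ax": 0, "ay": 0, "az": -0.001, "claw": 0}, {"tx": 73.6, "ty": 4.4, "tz": 124.7, "ax": 0, "ay": 0, "az": -0.001, "claw": 0}, {"tx": 73.6, "ty": 4.4, "tz": 124.7, "ax": 0, "ay": 0, "az": -0.001, "claw": 0}, {"tx": 73.6, "ty": 4.4, "tz": 124.7, "ax": 0, "ay": 0, "az": -0.001, "claw": 0}, {"tx": 73.6, "ty": 4.4, "tz": 124.7, "ax": 0, "ay": 0, "az": -0.001, "claw": 0}]'

```text
time_s: 5.23
tcp_pos: [0.4944, -0.2198, 0.0321]
ee_rot: [[-0.919, -0.393, 0.003], [-0.393, 0.919, -0.0], [-0.002, -0.001, -1.0]]
wrist_force: [-0.3, -0.3, 0.3]
gripper_width: 0.207
gripper_force: 0.0
```

```bash
python3 - <<'E'
from h import *
np.set_printoptions(precision=4,suppress=True)
s=sense(); print(s["tcp_pos"],s["gripper_width"]*87,s["gripper_force"],s["wrist_force"])
c,_=T("wrist"); M=np.load("boxT.npy"); im=cv2.imread("pics/box.png")
# 1) subpixel edge profile across each outer/inner rim line
g=cv2.GaussianBlur(cv2.cvtColor(im,6).astype(np.float32),(0,0),.7)
p=[.4661,-.0222,-.2255]
off=np.arange(-12,12.1,.5)/1000
for nm,ax,sg in [("+x",0,1),("-x",0,-1),("+y",1,1),("-y",1,-1)]:
    prof=[]
    for o in off:
        h=[.037,.06925]; t=np.linspace(-.9,.9,80)*h[1-ax]; P=np.zeros((80,3)); P[:,1-ax]=t; P[:,ax]=sg*(h[ax]+o); P[:,2]=.029
        prof.append(np.median(cv2.remap(g,proj(pose(p,P),c,M).astype(np.float32).reshape(-1,1,2),None,1)))
    print(nm,np.round(prof).astype(int))
E
```

```text
[ 0.4944 -0.2198  0.0321] 18.01385762411518 0.0 [-0.2759 -0.3473  0.3485]
+x [118 117 117 117 117 117 117 115 112 105  96  91  89  95 106 117 127 134
 137 138 136 132 128 125 109  99  95  93  93  93  93  92  91  89  89  89
  89  89  89  88  88  88  87  87  87  87  87  87  87]
-x [140 140 140 140 140 139 138 134 127 117 106  97  95 100 109 120 130 136
 138 137 133 128 122 118 116 117 114 111 107 101  95  88  80  77  78  80
  82  85  86  88  88  89  89  89  89  89  88  88  90]
+y [205 206 206 205 205 204 200 193 181 165 150 140 136 140 149 163 177 189
 197 201 200 194 184 170 154 138 127 120 117 116 115 115 116 116 116 117
 118 120 122 124 125 126 128 129 130 131 131 132 133]
-y [182 181 179 172 159 138 113  94  84  86  98 118 144 167 185 196 201 201
 197 187 170 152 136 128 126 126 126 126 127 127 127 127 126 126 127 127
 127 128 128 128 128 129 129 129 129 129 129 129 129]
```

The fingers are still closing at 18 mm. I'll finish the grip, then lift.

Request:
servo_tool --deltas '[{"tx": 0, "ty": 0, "tz": 0, "ax": 0, "ay": 0, "az": 0, "claw": 0}, {"tx": 0, "ty": 0, "tz": 0, "ax": 0, "ay": 0, "az": 0, "claw": 0}, {"tx": 0, "ty": 0, "tz": 0, "ax": 0, "ay": 0, "az": 0, "claw": 0}, {"tx": 0, "ty": 0, "tz": 0, "ax": 0, "ay": 0, "az": 0, "claw": 0}]'

```text
time_s: 5.57
tcp_pos: [0.4937, -0.2195, 0.0317]
ee_rot: [[-0.919, -0.393, 0.001], [-0.393, 0.919, 0.0], [-0.001, -0.0, -1.0]]
wrist_force: [-1.5, 2.7, 5.0]
gripper_width: 0.113
gripper_force: 30.0
```

```bash
cat >> h.py <<'E'
from scipy.spatial.transform import Rotation as Ro
BX=np.array([.4664,-.0215,-.2255])
def rel(pos,G):
    s=sense(); R=np.array(s["ee_rot"]); return np.r_[np.round(1000*R.T@(np.array(pos)-s["tcp_pos"]),1),np.round(Ro.from_matrix(R.T@G).as_rotvec(),4)]
def chain(poses,R0,p0):
    "rows relative to a start pose"
    return np.array([np.r_[np.round(1000*R0.T@(p-p0),1),np.round(Ro.from_matrix(R0.T@G).as_rotvec(),3)] for p,G in poses])
def brpose(yt,zt,th,h,dx=0):
    th=np.radians(th); by=np.array([0,np.cos(th),-np.sin(th)]); bz=np.array([0,np.sin(th),np.cos(th)])
    q=np.array([dx,yt,zt])/1000-.04*by+h*bz; B=Ro.from_euler("z",BX[2]).as_matrix()
    return B@q+[BX[0],BX[1],0], B@np.c_[np.cross(by,-bz),by,-bz]
E
python3 - <<'E'
from h import *
np.set_printoptions(precision=4,suppress=True)
s=sense(); print(s["tcp_pos"],s["ee_rot"],s["gripper_width"]*87,s["gripper_force"],s["wrist_force"])
E
```

```text
[ 0.4937 -0.2195  0.0317] [[-0.9194 -0.3932  0.0006]
 [-0.3932  0.9194  0.0001]
 [-0.0006 -0.0002 -1.    ]] 9.837728567288288 29.999750652350485 [-1.4758  2.6569  4.975 ]
```

Request:
servo_tool --deltas '[{"tx": 0, "ty": 0, "tz": -30, "ax": 0, "ay": 0, "az": 0, "claw": 0}, {"tx": 0, "ty": 0, "tz": -70, "ax": 0, "ay": 0, "az": 0, "claw": 0}, {"tx": 0, "ty": 0, "tz": -110, "ax": 0, "ay": 0, "az": 0, "claw": 0}, {"tx": 0, "ty": 0, "tz": -145, "ax": 0, "ay": 0, "az": 0, "claw": 0}, {"tx": 0, "ty": 0, "tz": -150, "ax": 0, "ay": 0, "az": 0, "claw": 0}, {"tx": 0, "ty": 0, "tz": -150, "ax": 0, "ay": 0, "az": 0, "claw": 0}]'

```text
time_s: 6.07
tcp_pos: [0.4943, -0.2198, 0.1825]
ee_rot: [[-0.92, -0.392, 0.005], [-0.393, 0.92, -0.0], [-0.004, -0.002, -1.0]]
wrist_force: [-1.2, -0.6, -6.6]
gripper_width: 0.114
gripper_force: 30.0
```

```bash
python3 - <<'E'
from h import *
np.set_printoptions(precision=4,suppress=True)
s=sense(); print(s["tcp_pos"],s["ee_rot"],s["gripper_width"]*87,s["gripper_force"],s["wrist_force"])
for a in [(47.5,100,0),(47.5,100,31)]: p,G=brpose(*a,.032); print(p,rel(p,G))
c,M=T("wrist"); print(proj([s["tcp_pos"]],c,M)); cv2.imwrite("pics/hand.png",capture("wrist"))
E
```

```text
[ 0.4943 -0.2198  0.1825] [[-0.9197 -0.3925  0.0046]
 [-0.3925  0.9198 -0.    ]
 [-0.0042 -0.0018 -1.    ]] 9.91348583310748 29.999385187402368 [-1.2366 -0.5908 -6.6335]
[ 0.4681 -0.0142  0.132 ] [-56.3    199.5     50.4     -0.0004   0.0047   0.6288]
[0.473  0.0074 0.148 ] [-69.5    217.4     34.4      0.5225   0.1746   0.612 ]
[[325.6483 302.3752]]
```

View pics/hand.png

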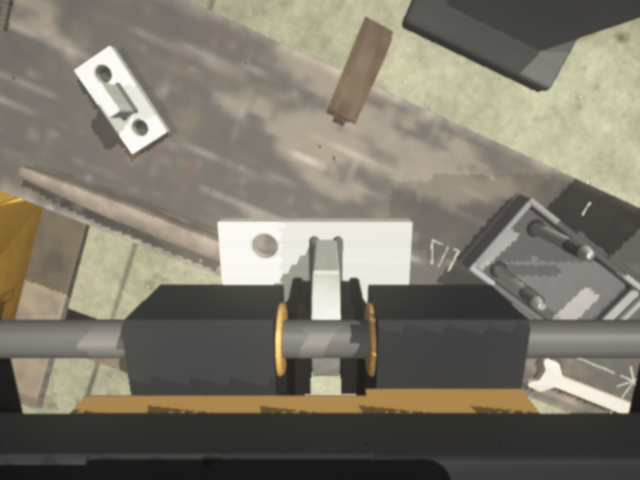

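The bracket is held: foot edge at row 219, lug between the pads at (325,300). The strap shows at upper left, with corners near (109,45), (168,128), (133,155) and (75,71). I'll measure the in-hand offset and the strap pose from this same image.

```bash
python3 - <<'E'
from h import *
np.set_printoptions(precision=4,suppress=True)
c,M=T("wrist"); im=cv2.imread("pics/hand.png"); s=sense(); R=np.array(s["ee_rot"]); t=s["tcp_pos"]
H=np.array(c["hand_eye"])
# held bracket: top of foot corners in tool frame; tool y = bracket y
for tx in (.028,.030,.032): print(tx,proj([(tx,-.05,.024),(tx,.04,.024)],c,H))
g=cv2.cvtColor(im,6).astype(float); print("edge row",[np.argmax(np.diff(cv2.GaussianBlur(g,(0,0),1)[205:235,x]))+205.5 for x in (235,300,350,400)], "edge col",[np.argmax(np.diff(cv2.GaussianBlur(g,(0,0),1)[r,205:235]))+205.5 for r in (235,260)],[np.argmin(np.diff(cv2.GaussianBlur(g,(0,0),1)[r,400:425]))+400.5 for r in (235,260)])
w=onplane([(109,45),(168,128),(133,155),(75,71)],.008,c,M); print(w); m=w.mean(0); d=w[1]-w[0]; yaw=np.arctan2(d[1],d[0])
PL=pts(rect(.036,.017,.008))
for fr in (0,1): print(fit4(im,PL,[m[0],m[1],yaw,.002],c,M,free=fr))
E
```

```text
0.028 [[217.9777 225.2859]
 [411.7858 225.3787]]
0.03 [[217.6823 221.083 ]
 [412.0274 221.1766]]
0.032 [[217.3853 216.8567]
 [412.2703 216.9511]]
edge row [np.float64(221.5), np.float64(221.5), np.float64(221.5), np.float64(221.5)] edge col [np.float64(217.5), np.float64(219.5)] [np.float64(411.5), np.float64(410.5)]
[[ 0.4354 -0.4182  0.008 ]
 [ 0.4754 -0.3601  0.008 ]
 [ 0.5062 -0.3794  0.008 ]
 [ 0.4631 -0.437   0.008 ]]
(array([ 0.4703, -0.3991,  0.9318,  0.012 ]), np.float64(-14.514302253723145))
(array([ 0.4699, -0.3979,  0.9304,  0.0025]), np.float64(-14.632862091064453))
```

Request:
servo_tool --deltas '[{"tx": -69.5, "ty": 217.4, "tz": 34.4, "ax": 0.5225, "ay": 0.1746, "az": 0.612, "claw": 0}, {"tx": -69.5, "ty": 217.4, "tz": 34.4, "ax": 0.5225, "ay": 0.1746, "az": 0.612, "claw": 0}, {"tx": -69.5, "ty": 217.4, "tz": 34.4, "ax": 0.5225, "ay": 0.1746, "az": 0.612, "claw": 0}, {"tx": -69.5, "ty": 217.4, "tz": 34.4, "ax": 0.5225, "ay": 0.1746, "az": 0.612, "claw": 0}, {"tx": -69.5, "ty": 217.4, "tz": 34.4, "ax": 0.5225, "ay": 0.1746, "az": 0.612, "claw": 0}, {"tx": -69.5, "ty": 217.4, "tz": 34.4, "ax": 0.5225, "ay": 0.1746, "az": 0.612, "claw": 0}, {"tx": -69.5, "ty": 217.4, "tz": 34.4, "ax": 0.5225, "ay": 0.1746, "az": 0.612, "claw": 0}, {"tx": -69.5, "ty": 217.4, "tz": 34.4, "ax": 0.5225, "ay": 0.1746, "az": 0.612, "claw": 0}, {"tx": -69.5, "ty": 217.4, "tz": 34.4, "ax": 0.5225, "ay": 0.1746, "az": 0.612, "claw": 0}, {"tx": -69.5, "ty": 217.4, "tz": 34.4, "ax": 0.5225, "ay": 0.1746, "az": 0.612, "claw": 0}, {"tx": -69.5, "ty": 217.4, "tz": 34.4, "ax": 0.5225, "ay": 0.1746, "az": 0.612, "claw": 0}]'

```text
time_s: 7.03
tcp_pos: [0.4706, 0.0078, 0.1433]
ee_rot: [[-0.975, 0.184, -0.123], [0.221, 0.836, -0.503], [0.01, -0.518, -0.855]]
wrist_force: [-0.5, 0.1, -4.9]
gripper_width: 0.11
gripper_force: 30.0
```

```bash
python3 - <<'E'
from h import *
np.set_printoptions(precision=4,suppress=True)
s=sense(); p0,R0=brpose(47.5,100,31,.032); print(s["tcp_pos"],p0,rel(p0,R0),s["joints"],s["wrist_force"])
print(chain([brpose(*a,.032) for a in [(47.5,70,31),(47.5,40,31),(47.5,20,31),(47.5,10,31),(51,8,31),(55,7,31),(58,6.5,31)]],R0,p0))
P=[(57.5,6.5,31)]+[(64-8*np.sin(np.radians(t)),6,t) for t in (27,22,17,12,7,3)]+[(64,5.7,0)]
p1,R1=brpose(57.5,6.5,31,.032); print(chain([brpose(*a,.032) for a in P],R1,p1))
# side view verification
cv2.imwrite("pics/side1.png",capture("side")); c,M=T("wrist"); cv2.imwrite("pics/w1.png",capture("wrist"))
E
```

```text
[0.4706 0.0078 0.1433] [0.473  0.0074 0.148 ] [-2.4    -2.3    -4.1    -0.0033 -0.0074  0.0078] [  33.7274   20.278   -29.9706   22.6141  -65.5659 -150.5065] [-0.548   0.124  -4.9048]
[[ 0.  15.5 25.7  0.   0.   0. ]
 [ 0.  30.9 51.4  0.   0.   0. ]
 [ 0.  41.2 68.6  0.   0.   0. ]
 [ 0.  46.4 77.1  0.   0.   0. ]
 [-0.  50.4 77.1  0.   0.   0. ]
 [-0.  54.3 75.9  0.   0.   0. ]
 [-0.  57.2 74.7  0.   0.   0. ]]
[[ 0.     0.     0.     0.     0.     0.   ]
 [-0.     0.6    1.8   -0.07   0.    -0.   ]
 [ 0.    -1.3    5.3   -0.157  0.     0.   ]
 [-0.    -2.7    8.9   -0.244 -0.    -0.   ]
 [-0.    -3.8   12.7   -0.332 -0.    -0.   ]
 [-0.    -4.6   16.6   -0.419 -0.    -0.   ]
 [-0.    -4.9   19.8   -0.489 -0.    -0.   ]
 [-0.    -4.8   22.5   -0.541 -0.     0.   ]]
```

View pics/w1.png

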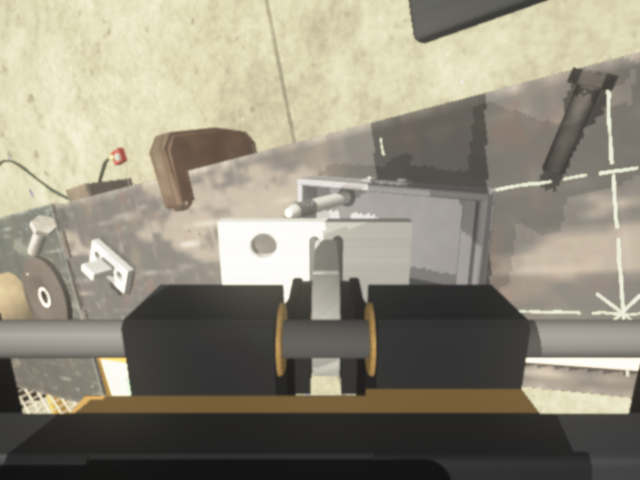

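In this tool-aligned view the lip is at right (470,230), a stud tip is at (292,211), and the rim corners are near (299,179) and (491,192). The arm lags by 4 mm, so I'll let it settle and check.

Request:
servo_tool --deltas '[{"tx": 0, "ty": 0, "tz": 0, "ax": 0, "ay": 0, "az": 0, "claw": 0}, {"tx": 0, "ty": 0, "tz": 0, "ax": 0, "ay": 0, "az": 0, "claw": 0}, {"tx": 0, "ty": 0, "tz": 0, "ax": 0, "ay": 0, "az": 0, "claw": 0}]'

```text
time_s: 7.38
tcp_pos: [0.4719, 0.0065, 0.1467]
ee_rot: [[-0.974, 0.191, -0.119], [0.225, 0.836, -0.501], [0.004, -0.515, -0.857]]
wrist_force: [-0.1, 0.4, -5.7]
gripper_width: 0.119
gripper_force: 30.0
```

```bash
python3 - <<'E'
from h import *
np.set_printoptions(precision=4,suppress=True)
s=sense(); p0,R0=brpose(47.5,100,31,.032); print(s["tcp_pos"],rel(p0,R0))
c,M=T("wrist"); im=capture("wrist"); cv2.imwrite("pics/w2.png",im)
g=cv2.GaussianBlur(cv2.cvtColor(im,6).astype(np.float32),(0,0),.7)
print(proj(pose(BX,[(-.023,-.03725,.081),(.023,-.03725,.081),(.037,-.06925,.027),(.037,.06925,.027),(-.037,-.06925,.027),(-.037,.06925,.027)]),c,M))
off=np.arange(-10,6.1,.5)/1000
for nm,ax,sg,lo,hi in [("-x",0,-1,.0,.9),("+y",1,1,-.9,0),("+x",0,1,.0,.9)]:
    h=[.037,.06925]; prof=[]
    for o in off:
        t=np.linspace(lo,hi,80)*h[1-ax]; P=np.zeros((80,3)); P[:,1-ax]=t; P[:,ax]=sg*(h[ax]+o); P[:,2]=.027
        prof.append(np.median(cv2.remap(g,proj(pose(BX,P),c,M).astype(np.float32).reshape(-1,1,2),None,1)))
    print(nm,np.round(prof).astype(int))
# stud tips: bright blob
for q in proj(pose(BX,[(-.023,-.03725,.081),(.023,-.03725,.081)]),c,M).astype(int):
    if 12<q[1]<300: w=g[q[1]-12:q[1]+13,q[0]-14:q[0]+15]; yy,xx=np.nonzero(w>w.max()-15); print("tip",q,xx.mean()+q[0]-14,yy.mean()+q[1]-12,w.max())
E
```

```text
[0.4719 0.0065 0.1467] [-0.9     0.3    -1.7     0.0002 -0.0041  0.001 ]
[[289.7069 210.0258]
 [291.1738 279.3815]
 [298.2277 268.0266]
 [476.3005 304.982 ]
 [296.7289 176.004 ]
 [488.4087 189.9888]]
-x [164 163 163 163 163 163 162 162 160 158 154 151 152 155 158 158 157 152
 145 134 121 107  98  92  91  91  90  87  85  83  82  82  82]
+y [125 125 125 125 125 122 116 106  94  88  89  95 104 114 121 126 128 130
 130 128 123 117 110 108 110 113 120 124 125 124 125 127 127]
+x [89 89 89 88 86 83 76 68 60 55 51 49 48 48 48 47 47 47 47 47 46 46 46 46
 46 46 45 45 45 45 45 45 45]
tip [289 210] 290.1764705882353 213.01176470588234 254.97571
tip [291 279] 289.2239819004525 274.99095022624437 253.56984
```

Rim positions agree within about 1 mm, the remainder explained by the camera height bias. Lowering in.

Request:
servo_tool --deltas '[{"tx": 0, "ty": 7.7, "tz": 12.9, "ax": 0, "ay": 0, "az": 0, "claw": 0}, {"tx": 0, "ty": 15.5, "tz": 25.7, "ax": 0, "ay": 0, "az": 0, "claw": 0}, {"tx": 0, "ty": 23.2, "tz": 38.6, "ax": 0, "ay": 0, "az": 0, "claw": 0}, {"tx": 0, "ty": 30.9, "tz": 51.4, "ax": 0, "ay": 0, "az": 0, "claw": 0}, {"tx": 0, "ty": 36, "tz": 60, "ax": 0, "ay": 0, "az": 0, "claw": 0}, {"tx": 0, "ty": 41.2, "tz": 68.6, "ax": 0, "ay": 0, "az": 0, "claw": 0}, {"tx": 0, "ty": 41.2, "tz": 68.6, "ax": 0, "ay": 0, "az": 0, "claw": 0}, {"tx": 0, "ty": 41.2, "tz": 68.6, "ax": 0, "ay": 0, "az": 0, "claw": 0}, {"tx": 0, "ty": 41.2, "tz": 68.6, "ax": 0, "ay": 0, "az": 0, "claw": 0}]'

```text
time_s: 8.18
tcp_pos: [0.4723, 0.0076, 0.067]
ee_rot: [[-0.975, 0.189, -0.118], [0.223, 0.836, -0.502], [0.003, -0.515, -0.857]]
wrist_force: [0.2, 0.2, -4.0]
gripper_width: 0.111
gripper_force: 30.0
```

```bash
cat >> h.py <<'E'
def toe(h=.032):
    s=sense(); R=np.array(s["ee_rot"]); B=Ro.from_euler("z",BX[2]).as_matrix()
    q=B.T@(s["tcp_pos"]+R@[0,.04,h]-[BX[0],BX[1],0]); return np.round(1000*q,2), np.round(np.degrees(Ro.from_matrix(B.T@R@np.diag([-1,1,-1])).as_rotvec()),2), np.round(B.T@s["wrist_force"],1)
E
python3 -c "
from h import *
print(toe()); print(rel(*brpose(47.5,20,31,.032)))
p0,R0=brpose(47.5,20,31,.032)
print(chain([brpose(*a,.032) for a in [(47.5,12,31),(51,8,31),(55,7,31),(57.5,6.5,31)]],R0,p0))"
```

```text
(array([-0.98, 47.51, 18.95]), array([-31.02,   0.18,   0.09]), array([ 0.1,  0.2, -4. ]))
[-8.0e-01 -6.0e-01 -9.0e-01 -3.0e-04 -2.6e-03  2.4e-03]
[[ 0.   4.1  6.9  0.   0.   0. ]
 [-0.   9.2  8.5  0.   0.   0. ]
 [-0.  13.1  7.3  0.   0.   0. ]
 [-0.  15.5  6.4  0.   0.   0. ]]
```

Request:
servo_tool --deltas '[{"tx": -0.9, "ty": 1.5, "tz": 2.5, "ax": 0, "ay": 0, "az": 0, "claw": 0}, {"tx": -0.9, "ty": 3.6, "tz": 6, "ax": 0, "ay": 0, "az": 0, "claw": 0}, {"tx": -0.9, "ty": 6, "tz": 6.8, "ax": 0, "ay": 0, "az": 0, "claw": 0}, {"tx": -0.9, "ty": 8.7, "tz": 7.6, "ax": 0, "ay": 0, "az": 0, "claw": 0}, {"tx": -0.9, "ty": 12.6, "tz": 6.4, "ax": 0, "ay": 0, "az": 0, "claw": 0}, {"tx": -0.9, "ty": 15, "tz": 5.5, "ax": 0, "ay": 0, "az": 0, "claw": 0}, {"tx": -0.9, "ty": 15, "tz": 5.5, "ax": 0, "ay": 0, "az": 0, "claw": 0}, {"tx": -0.9, "ty": 15, "tz": 5.5, "ax": 0, "ay": 0, "az": 0, "claw": 0}]'

```text
time_s: 8.85
tcp_pos: [0.4749, 0.0173, 0.054]
ee_rot: [[-0.975, 0.189, -0.119], [0.223, 0.836, -0.502], [0.004, -0.516, -0.857]]
wrist_force: [-0.5, 0.0, -4.4]
gripper_width: 0.111
gripper_force: 30.0
```

```bash
python3 -c "
from h import *
print(toe())"
```

```text
(array([-0.64, 57.52,  5.92]), array([-31.06,   0.23,   0.12]), array([-0.5, -0.1, -4.4]))
```

Request:
servo_tool --deltas '[{"tx": -0.5, "ty": 0.6, "tz": 1.8, "ax": -0.07, "ay": 0, "az": 0, "claw": 0}, {"tx": -0.5, "ty": -0.3, "tz": 3.5, "ax": -0.114, "ay": 0, "az": 0, "claw": 0}, {"tx": -0.5, "ty": -1.3, "tz": 5.3, "ax": -0.157, "ay": 0, "az": 0, "claw": 0}, {"tx": -0.5, "ty": -2.7, "tz": 8.9, "ax": -0.244, "ay": 0, "az": 0, "claw": 0}, {"tx": -0.5, "ty": -3.8, "tz": 12.7, "ax": -0.332, "ay": 0, "az": 0, "claw": 0}, {"tx": -0.5, "ty": -4.6, "tz": 16.6, "ax": -0.419, "ay": 0, "az": 0, "claw": 0}, {"tx": -0.5, "ty": -4.9, "tz": 19.8, "ax": -0.489, "ay": 0, "az": 0, "claw": 0}, {"tx": -0.5, "ty": -4.8, "tz": 22.3, "ax": -0.541, "ay": 0, "az": 0, "claw": 0}, {"tx": -0.5, "ty": -4.8, "tz": 22.3, "ax": -0.541, "ay": 0, "az": 0, "claw": 0}, {"tx": -0.5, "ty": -4.8, "tz": 22.3, "ax": -0.541, "ay": 0, "az": 0, "claw": 0}, {"tx": -0.5, "ty": -4.8, "tz": 22.3, "ax": -0.541, "ay": 0, "az": 0, "claw": 0}]'

```text
time_s: 9.77
tcp_pos: [0.4714, 0.0015, 0.0374]
ee_rot: [[-0.975, 0.223, -0.006], [0.223, 0.975, -0.002], [0.005, -0.003, -1.0]]
wrist_force: [0.6, 0.3, -5.2]
gripper_width: 0.112
gripper_force: 30.0
```

```bash
python3 -c "
from h import *
print(toe())"
```

```text
(array([-0.49, 63.44,  5.29]), array([-0.16,  0.3 ,  0.06]), array([ 0.5,  0.4, -5.2]))
```

Request:
servo_tool --deltas '[{"tx": -0.3, "ty": 0.7, "tz": 0.3, "ax": 0, "ay": 0, "az": 0, "claw": 0}, {"tx": -0.3, "ty": 1.2, "tz": 0.6, "ax": 0, "ay": 0, "az": 0, "claw": 0}, {"tx": -0.3, "ty": 1.2, "tz": 0.8, "ax": 0, "ay": 0, "az": 0, "claw": 0}, {"tx": -0.3, "ty": 1.2, "tz": 0.8, "ax": 0, "ay": 0, "az": 0, "claw": 0}]'

```text
time_s: 10.1
tcp_pos: [0.4717, 0.0027, 0.0368]
ee_rot: [[-0.975, 0.222, -0.006], [0.222, 0.975, -0.001], [0.005, -0.002, -1.0]]
wrist_force: [-1.9, -2.6, 2.0]
gripper_width: 0.11
gripper_force: 30.0
```

```bash
python3 -c "
from h import *
print(toe())"
```

```text
(array([-0.44, 64.71,  4.75]), array([-0.13,  0.31,  0.07]), array([-1.3, -3. ,  2. ]))
```

Request:
servo_tool --deltas '[{"tx": -0.3, "ty": 0, "tz": 0, "ax": 0, "ay": 0, "az": 0, "claw": 26}, {"tx": -0.3, "ty": 0, "tz": 0, "ax": 0, "ay": 0, "az": 0, "claw": 26}, {"tx": -0.3, "ty": 0, "tz": 0, "ax": 0, "ay": 0, "az": 0, "claw": 26}, {"tx": -0.3, "ty": 0, "tz": -20, "ax": 0, "ay": 0, "az": 0, "claw": 26}, {"tx": -0.3, "ty": 0, "tz": -60, "ax": 0, "ay": 0, "az": 0, "claw": 26}, {"tx": -0.3, "ty": 0, "tz": -100, "ax": 0, "ay": 0, "az": 0, "claw": 40}, {"tx": -50, "ty": 20, "tz": -130, "ax": 0, "ay": 0, "az": 0, "claw": 60}, {"tx": -73, "ty": 20, "tz": -130, "ax": 0, "ay": 0, "az": 0, "claw": 70}, {"tx": -73, "ty": 20, "tz": -130, "ax": 0, "ay": 0, "az": 0, "claw": 70}, {"tx": -73, "ty": 20, "tz": -130, "ax": 0, "ay": 0, "az": 0, "claw": 70}, {"tx": -73, "ty": 20, "tz": -130, "ax": 0, "ay": 0, "az": 0, "claw": 70}]'

```text
time_s: 11.02
tcp_pos: [0.5479, 0.006, 0.1654]
ee_rot: [[-0.975, 0.224, -0.006], [0.224, 0.975, 0.0], [0.006, -0.001, -1.0]]
wrist_force: [0.1, -0.1, -0.5]
gripper_width: 0.669
gripper_force: 0.0
```

```bash
python3 - <<'E'
from h import *
np.set_printoptions(precision=4,suppress=True)
c,M=T("wrist"); im=capture("wrist"); cv2.imwrite("pics/home.png",im); np.save("homeT.npy",M); s=sense(); print(s["tcp_pos"],s["joints"])
FL=FOOT+[0,0,.005]
y=.01925/1000*1000; p0=pose(BX,[(0,.01925,0)])[0]
for fr in (0,1): print(p0,fit4(im,FL,[p0[0],p0[1],BX[2],0.002],c,M,(2,1),free=fr))
print("box",fit4(im,BOX,[*BX,.002],c,M,(2,1)))
for n in ("scene","side"):
    cc,MM=T(n); capture(n)
    for q in recognise("heel_block",n)[:1]: print((MM@np.r_[q["xyz"],1])[:3],q["confidence"])
E
```

```text
[0.5474 0.0059 0.1653] [  17.5346   17.5606  -15.0236   -0.1187  -57.7797 -120.3751]
[ 0.4707 -0.0027  0.    ] (array([ 0.4701, -0.0039, -0.2252,  0.0075]), np.float64(-10.863747596740723))
[ 0.4707 -0.0027  0.    ] (array([ 0.4707, -0.0015, -0.2238,  0.0068]), np.float64(-10.938583374023438))
box (array([ 0.4661, -0.0216, -0.229 , -0.0017]), np.float64(-10.472762107849121))
[0.4651 0.1947 0.0346] 0.68
[0.4731 0.196  0.0311] 0.65
```

View pics/home.png

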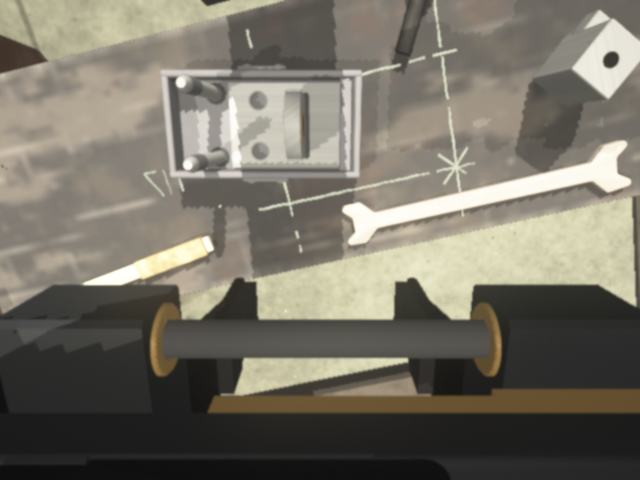

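The bracket lies flat and home: toe end under the lip at (345,120), bolt holes at (258,100) and (260,150), studs at (187,82) and (190,165). Next is the block at upper right (600,60).

Request:
servo_tool --deltas '[{"tx": 46, "ty": 167, "tz": 0, "ax": 0, "ay": 0, "az": 0, "claw": 80}, {"tx": 46, "ty": 167, "tz": 0, "ax": 0, "ay": 0, "az": 0, "claw": 80}, {"tx": 46, "ty": 167, "tz": 0, "ax": 0, "ay": 0, "az": 0, "claw": 80}, {"tx": 46, "ty": 167, "tz": 0, "ax": 0, "ay": 0, "az": 0, "claw": 80}, {"tx": 46, "ty": 167, "tz": 0, "ax": 0, "ay": 0, "az": 0, "claw": 80}, {"tx": 46, "ty": 167, "tz": 0, "ax": 0, "ay": 0, "az": 0, "claw": 80}, {"tx": 46, "ty": 167, "tz": 0, "ax": 0, "ay": 0, "az": 0, "claw": 80}, {"tx": 46, "ty": 167, "tz": 0, "ax": 0, "ay": 0, "az": 0, "claw": 80}]'

```text
time_s: 11.93
tcp_pos: [0.5405, 0.1779, 0.1661]
ee_rot: [[-0.975, 0.224, -0.005], [0.224, 0.975, -0.001], [0.005, -0.002, -1.0]]
wrist_force: [0.6, 0.4, 0.8]
gripper_width: 0.918
gripper_force: 0.0
```

```bash
python3 - <<'E'
from h import *
c,M=T("wrist"); im=capture("wrist"); cv2.imwrite("pics/blk.png",im); np.save("blkT.npy",M); s=sense(); print(s["tcp_pos"])
r=trace("heel_block","wrist"); print([(q["confidence"],cv2.boundingRect(q["mask"].astype(np.uint8))) for q in r])
for q in r[:1]: np.save("blkm.npy",q["mask"])
x,y,w,h=cv2.boundingRect(r[0]["mask"].astype(np.uint8)); x0,y0=max(0,x-15),max(0,y-15); print(x0,y0)
cv2.imwrite("pics/blkc.png",cv2.resize(im[y0:y+h+15,x0:x+w+15],None,fx=4,fy=4,interpolation=2)[:600,:800])
E
```

```text
[0.54064853 0.17767997 0.16618867]
[(0.75, (306, 84, 77, 88))]
291 69
```

View pics/blkc.png

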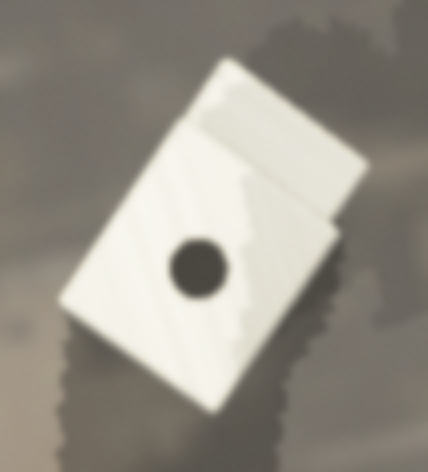

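The crop shows the block from above: body top corners at (306,143), (344,172), (376,127) and (337,99), with the nose pointing to the upper right.

```bash
python3 - <<'E'
from h import *
np.set_printoptions(precision=4,suppress=True)
c,_=T("wrist"); M=np.load("blkT.npy"); im=cv2.imread("pics/blk.png")
w=onplane([(306,143.5),(344.3,172),(376,127),(337.3,99)],.056,c,M); print(w)
m=w.mean(0); d=(w[2]+w[3]-w[0]-w[1])/2; yaw=np.arctan2(d[1],d[0])-np.pi/2; print(m,yaw)
P=np.vstack([pts(rect(.016,.018,.054)),pts([((-.016,.018,.026),(-.016,.032,.026)),((-.016,.032,.026),(.016,.032,.026)),((.016,.032,.026),(.016,.018,.026))],30)])
for sg in [(4,2,1),(2,1)]: 
    p,f=fit4(im,P,[m[0],m[1],yaw,.002],c,M,sg); print(p,f)
p,f=fit4(im,P-[0,0,-.002],[m[0],m[1],yaw,0],c,M,(2,1),free=False); print(p,f)
np.save("blkp.npy",p)
print("as is",togo([p[0],p[1],.028],p[2]),"flip",togo([p[0],p[1],.028],p[2]+np.pi), sense()["joints"])
E
```

```text
[[0.4772 0.1791 0.056 ]
 [0.5005 0.1993 0.056 ]
 [0.4772 0.2251 0.056 ]
 [0.4551 0.2047 0.056 ]]
[0.4775 0.2021 0.056 ] 0.7243518317672031
[ 0.4772  0.2018  0.7406 -0.0039] -12.716882705688477
[ 0.4772  0.2018  0.7405 -0.0038] -12.717039108276367
[0.4771 0.2017 0.7388 0.002 ] -12.375558853149414
as is (array([ 66.8,   9.4, 138.6]), array([ 0.001 , -0.005 , -0.9658])) flip (array([ 66.8,   9.4, 138.6]), array([-0.0059, -0.0012,  2.1758])) [  34.4024   19.4641  -11.989    -0.1717  -58.7861 -137.3151]
```

```bash
python3 - <<'E'
from h import *
np.set_printoptions(precision=3,suppress=True)
c,M=T("scene")
print(onplane([(211,214),(175,250),(200,222)],.01,c,M)); print(onplane([(172,172),(178,200),(190,228),(218,232)],.06,c,M)); print(onplane([(172,172),(178,200)],.1,c,M))
E
```

```text
[[0.543 0.28  0.01 ]
 [0.408 0.277 0.01 ]
 [0.508 0.286 0.01 ]]
[[0.574 0.415 0.06 ]
 [0.503 0.337 0.06 ]
 [0.446 0.254 0.06 ]
 [0.468 0.193 0.06 ]]
[[0.541 0.377 0.1  ]
 [0.474 0.302 0.1  ]]
```

Request:
servo_tool --deltas '[{"tx": 66.8, "ty": 9.4, "tz": 20, "ax": 0, "ay": 0, "az": -0.966, "claw": 52}, {"tx": 66.8, "ty": 9.4, "tz": 20, "ax": 0, "ay": 0, "az": -0.966, "claw": 52}, {"tx": 66.8, "ty": 9.4, "tz": 20, "ax": 0, "ay": 0, "az": -0.966, "claw": 52}, {"tx": 66.8, "ty": 9.4, "tz": 20, "ax": 0, "ay": 0, "az": -0.966, "claw": 52}, {"tx": 66.8, "ty": 9.4, "tz": 20, "ax": 0, "ay": 0, "az": -0.966, "claw": 52}, {"tx": 66.8, "ty": 9.4, "tz": 20, "ax": 0, "ay": 0, "az": -0.966, "claw": 52}, {"tx": 66.8, "ty": 9.4, "tz": 20, "ax": 0, "ay": 0, "az": -0.966, "claw": 52}, {"tx": 66.8, "ty": 9.4, "tz": 20, "ax": 0, "ay": 0, "az": -0.966, "claw": 52}, {"tx": 66.8, "ty": 9.4, "tz": 30, "ax": 0, "ay": 0, "az": -0.966, "claw": 52}, {"tx": 66.8, "ty": 9.4, "tz": 60, "ax": 0, "ay": 0, "az": -0.966, "claw": 52}, {"tx": 66.8, "ty": 9.4, "tz": 60, "ax": 0, "ay": 0, "az": -0.966, "claw": 52}]'

```text
time_s: 12.95
tcp_pos: [0.4745, 0.2002, 0.1019]
ee_rot: [[-0.742, -0.671, -0.013], [-0.671, 0.742, -0.005], [0.013, 0.005, -1.0]]
wrist_force: [-0.1, -1.1, -1.4]
gripper_width: 0.602
gripper_force: 0.0
```

```bash
python3 - <<'E'
from h import *
p=np.load("blkp.npy"); print(togo([.4772,.2018,.030],.7395),sense()["gripper_width"]*87)
E
```

```text
(array([-4. , -1. , 71.8]), array([ 0.0052, -0.0128, -0.0042])) 52.374608645979116
```

Request:
servo_tool --deltas '[{"tx": -1, "ty": -0.5, "tz": 10, "ax": 0.002, "ay": -0.006, "az": -0.003, "claw": 52}, {"tx": -1, "ty": -0.5, "tz": 15, "ax": 0.002, "ay": -0.006, "az": -0.003, "claw": 52}, {"tx": -1, "ty": -0.5, "tz": 15, "ax": 0.002, "ay": -0.006, "az": -0.003, "claw": 52}, {"tx": -1, "ty": -0.5, "tz": 15, "ax": 0.002, "ay": -0.006, "az": -0.003, "claw": 52}]'

```text
time_s: 13.28
tcp_pos: [0.4787, 0.2031, 0.0917]
ee_rot: [[-0.737, -0.676, 0.001], [-0.676, 0.737, 0.002], [-0.002, 0.001, -1.0]]
wrist_force: [-0.2, -0.3, -0.4]
gripper_width: 0.597
gripper_force: 0.0
```

```bash
python3 - <<'E'
from h import *
print(togo([.4772,.2018,.030],.7395),sense()["gripper_width"]*87)
E
```

```text
(array([ 2.1, -0. , 61.7]), array([0.0009, 0.0022, 0.0033])) 51.93601809530177
```

Request:
servo_tool --deltas '[{"tx": 2, "ty": 0, "tz": 20, "ax": 0, "ay": 0.002, "az": 0.003, "claw": 52}, {"tx": 2, "ty": 0, "tz": 40, "ax": 0, "ay": 0.002, "az": 0.003, "claw": 52}, {"tx": 2, "ty": 0, "tz": 55, "ax": 0, "ay": 0.002, "az": 0.003, "claw": 52}, {"tx": 2, "ty": 0, "tz": 61.5, "ax": 0, "ay": 0.002, "az": 0.003, "claw": 52}, {"tx": 2, "ty": 0, "tz": 61.5, "ax": 0, "ay": 0.002, "az": 0.003, "claw": 52}, {"tx": 2, "ty": 0, "tz": 61.5, "ax": 0, "ay": 0.002, "az": 0.003, "claw": 30}, {"tx": 2, "ty": 0, "tz": 61.5, "ax": 0, "ay": 0.002, "az": 0.003, "claw": 0}, {"tx": 2, "ty": 0, "tz": 61.5, "ax": 0, "ay": 0.002, "az": 0.003, "claw": 0}, {"tx": 2, "ty": 0, "tz": 61.5, "ax": 0, "ay": 0.002, "az": 0.003, "claw": 0}, {"tx": 2, "ty": 0, "tz": 61.5, "ax": 0, "ay": 0.002, "az": 0.003, "claw": 0}, {"tx": 2, "ty": 0, "tz": 61.5, "ax": 0, "ay": 0.002, "az": 0.003, "claw": 0}]'

```text
time_s: 14.2
tcp_pos: [0.4779, 0.2027, 0.0311]
ee_rot: [[-0.738, -0.675, 0.002], [-0.675, 0.738, 0.002], [-0.003, 0.001, -1.0]]
wrist_force: [-0.4, -0.6, 6.5]
gripper_width: 0.409
gripper_force: 29.9
```

```bash
python3 - <<'E'
from h import *
print(togo([.4772,.2018,.030],.7395),sense()["gripper_width"]*87,sense()["gripper_force"])
E
```

```text
(array([ 1.1, -0.2,  1.1]), array([0.0006, 0.0027, 0.0018])) 35.5961579498955 29.930308733310085
```

Request:
servo_tool --deltas '[{"tx": 0, "ty": 0, "tz": 0, "ax": 0, "ay": 0, "az": 0, "claw": 0}, {"tx": 0, "ty": 0, "tz": 0, "ax": 0, "ay": 0, "az": 0, "claw": 0}]'

```text
time_s: 14.37
tcp_pos: [0.4779, 0.2027, 0.0311]
ee_rot: [[-0.738, -0.675, 0.002], [-0.675, 0.738, 0.002], [-0.003, 0.001, -1.0]]
wrist_force: [-0.3, 0.0, 5.7]
gripper_width: 0.409
gripper_force: 29.9
```

```bash
python3 - <<'E'
from h import *
s=sense();print(togo([.4772,.2018,.030],.7395),s["gripper_force"],s["wrist_force"],s["tcp_pos"])
E
```

```text
(array([ 1.1, -0.2,  1.1]), array([0.0006, 0.0027, 0.0019])) 29.93001746304799 [-0.27574513  0.00578362  5.65827586] [0.47794156 0.2026822  0.03110814]
```

Request:
servo_tool --deltas '[{"tx": 0, "ty": 0, "tz": -30, "ax": 0, "ay": 0, "az": 0, "claw": 0}, {"tx": 0, "ty": 0, "tz": -70, "ax": 0, "ay": 0, "az": 0, "claw": 0}, {"tx": 0, "ty": 0, "tz": -105, "ax": 0, "ay": 0, "az": 0, "claw": 0}, {"tx": 0, "ty": 0, "tz": -110, "ax": 0, "ay": 0, "az": 0, "claw": 0}, {"tx": 0, "ty": 0, "tz": -110, "ax": 0, "ay": 0, "az": 0, "claw": 0}]'

```text
time_s: 14.78
tcp_pos: [0.4776, 0.2028, 0.1415]
ee_rot: [[-0.738, -0.675, 0.002], [-0.675, 0.738, 0.005], [-0.005, 0.002, -1.0]]
wrist_force: [-0.2, 0.0, -5.4]
gripper_width: 0.41
gripper_force: 29.9
```

```bash
python3 - <<'E'
from h import *
np.set_printoptions(precision=4,suppress=True)
s=sense();print(s["tcp_pos"],s["wrist_force"],s["moment"])
p=pose(BX,[(0,-.045,.130)])[0]; print(p,togo(p,BX[2]))
c,_=T("wrist"); im=capture("wrist"); cv2.imwrite("pics/held.png",im)
H=np.array(c["hand_eye"]); g=cv2.GaussianBlur(cv2.cvtColor(im,6).astype(float),(0,0),1)
# held block: block x=-tool x ; near x-face edge (tool x=+16) at nose top tool z=+.0051.. and body
for tx in (.016,.0171,.018): print(tx,proj([(tx,.025,.005),(tx,.032,.005),(tx,-.018,-.0229)],c,H))
q=proj([(.0171,.025,.005)],c,H)[0]; x=int(q[0]); y=int(q[1]); print(g[y-15:y+15,x].astype(int))
E
```

```text
[0.4776 0.2028 0.1415] [-0.1528  0.0247 -5.3891] [-0.0901  0.0068 -0.0061]
[ 0.4563 -0.0654  0.13  ] (array([ 196.6, -183.7,   10.3]), array([0.0039, 0.0036, 0.9659]))
0.016 [[383.8794 263.0858]
 [400.2467 263.0925]
 [275.7802 287.7693]]
0.0171 [[383.9773 260.6413]
 [400.3716 260.648 ]
 [275.6851 284.9312]]
0.018 [[384.0577 258.6353]
 [400.4742 258.642 ]
 [275.607  282.6009]]
[120 121 122 123 125 128 133 138 141 141 141 140 140 143 151 168 189 208
 219 225 228 229 229 229 229 229 229 229 229 228]
```

The held offset of 1.05 mm in tool x is confirmed by the image edge. Carrying the block over the box.

Request:
servo_tool --deltas '[{"tx": 195.9, "ty": -183, "tz": 5, "ax": 0.004, "ay": 0.0036, "az": 0.966, "claw": 0}, {"tx": 195.9, "ty": -183, "tz": 5, "ax": 0.004, "ay": 0.0036, "az": 0.966, "claw": 0}, {"tx": 195.9, "ty": -183, "tz": 5, "ax": 0.004, "ay": 0.0036, "az": 0.966, "claw": 0}, {"tx": 195.9, "ty": -183, "tz": 5, "ax": 0.004, "ay": 0.0036, "az": 0.966, "claw": 0}, {"tx": 195.9, "ty": -183, "tz": 5, "ax": 0.004, "ay": 0.0036, "az": 0.966, "claw": 0}, {"tx": 195.9, "ty": -183, "tz": 5, "ax": 0.004, "ay": 0.0036, "az": 0.966, "claw": 0}, {"tx": 195.9, "ty": -183, "tz": 5, "ax": 0.004, "ay": 0.0036, "az": 0.966, "claw": 0}, {"tx": 195.9, "ty": -183, "tz": 5, "ax": 0.004, "ay": 0.0036, "az": 0.966, "claw": 0}, {"tx": 195.9, "ty": -183, "tz": 5, "ax": 0.004, "ay": 0.0036, "az": 0.966, "claw": 0}, {"tx": 195.9, "ty": -183, "tz": 5, "ax": 0.004, "ay": 0.0036, "az": 0.966, "claw": 0}, {"tx": 195.9, "ty": -183, "tz": 5, "ax": 0.004, "ay": 0.0036, "az": 0.966, "claw": 0}, {"tx": 195.9, "ty": -183, "tz": 5, "ax": 0.004, "ay": 0.0036, "az": 0.966, "claw": 0}]'

```text
time_s: 15.83
tcp_pos: [0.4557, -0.0645, 0.1338]
ee_rot: [[-0.975, 0.221, -0.005], [0.221, 0.975, -0.004], [0.004, -0.004, -1.0]]
wrist_force: [1.0, 0.2, -6.0]
gripper_width: 0.411
gripper_force: 30.0
```

Request:
servo_tool --deltas '[{"tx": 0, "ty": 0, "tz": 0, "ax": 0, "ay": 0, "az": 0, "claw": 0}, {"tx": 0, "ty": 0, "tz": 0, "ax": 0, "ay": 0, "az": 0, "claw": 0}, {"tx": 0, "ty": 0, "tz": 0, "ax": 0, "ay": 0, "az": 0, "claw": 0}, {"tx": 0, "ty": 0, "tz": 0, "ax": 0, "ay": 0, "az": 0, "claw": 0}]'

```text
time_s: 16.17
tcp_pos: [0.4562, -0.0649, 0.1347]
ee_rot: [[-0.975, 0.222, -0.003], [0.222, 0.975, -0.003], [0.002, -0.004, -1.0]]
wrist_force: [-0.4, 0.0, -4.8]
gripper_width: 0.412
gripper_force: 30.0
```

```bash
python3 - <<'E'
from h import *
np.set_printoptions(precision=4,suppress=True)
s=sense(); p=pose(BX,[(.00105,-.045,.0361)])[0]; print(p,togo(p,BX[2]),s["tcp_pos"])
c,M=T("wrist"); im=capture("wrist"); cv2.imwrite("pics/over.png",im); g=cv2.GaussianBlur(cv2.cvtColor(im,6).astype(np.float32),(0,0),.7)
S=[(-.023,-.03725,.081),(.023,-.03725,.081)]
print("studs pred",proj(pose(BX,S),c,M))
off=np.arange(-8,6.1,.5)/1000
for nm,ax,sg,lo,hi in [("-x",0,-1,-.9,.9),("-y",1,-1,-.9,.9),("+y",1,1,-.9,0)]:
    h=[.037,.06925]; prof=[]
    for o in off:
        t=np.linspace(lo,hi,80)*h[1-ax]; P=np.zeros((80,3)); P[:,1-ax]=t; P[:,ax]=sg*(h[ax]+o); P[:,2]=.027
        prof.append(np.median(cv2.remap(g,proj(pose(BX,P),c,M).astype(np.float32).reshape(-1,1,2),None,1)))
    print(nm,np.round(prof).astype(int))
q=proj(pose(BX,S[:1]),c,M)[0].round().astype(int); w=g[q[1]-14:q[1]+15:2,q[0]-14:q[0]+15:2].astype(int); print(w)
E
```

```text
[ 0.4574 -0.0656  0.0361] (array([-1.5, -0.1, 98.6]), array([-0.0038, -0.0017,  0.0012])) [ 0.4562 -0.0649  0.1347]
studs pred [[339.9325 221.8546]
 [339.0414 301.0514]]
-x [161 161 161 159 156 148 136 126 118 114 115 116 118 117 114 109 103  98
  99 104 110 113 114 114 113 113 111 103  93]
-y [184 178 165 149 138 141 159 180 196 204 208 208 205 197 182 166 154 148
 146 143 143 144 144 143 142 141 140 139 138]
+y [156 137 128 128 133 142 155 171 186 198 205 207 205 196 182 161 141 126
 119 117 118 120 123 126 127 128 128 128 128]
[[146 146 135 113 109 117 123 126 122 117 115 138 146 148 173]
 [146 146 132 107 114 137 156 165 158 141 121 131 146 148 176]
 [155 146 126 109 139 176 195 203 201 185 148 132 145 149 180]
 [184 155 127 120 160 191 209 218 219 207 177 145 144 149 183]
 [204 167 131 126 162 193 217 229 228 214 186 150 142 149 183]
 [210 176 136 123 153 196 228 236 235 222 183 142 139 149 183]
 [214 190 143 116 137 199 234 238 238 226 173 133 139 149 181]
 [214 192 148 114 121 192 235 238 238 220 155 130 143 149 180]
 [204 174 150 131 116 159 217 233 226 189 137 137 146 150 182]
 [200 162 151 147 132 130 157 179 167 142 138 146 148 153 185]
 [209 171 151 150 147 143 140 140 141 143 146 147 148 152 182]
 [211 172 151 150 149 148 146 146 146 147 147 147 147 151 180]
 [198 163 151 150 149 148 147 147 147 147 147 147 147 151 181]
 [184 155 151 150 149 149 148 147 147 147 147 147 147 152 182]
 [193 156 150 150 149 149 148 147 147 147 147 147 147 151 180]]
```

y matches exactly, while x wants about −0.4 mm, so I'll update the box x. Descending halfway.

Request:
servo_tool --deltas '[{"tx": -1.1, "ty": 0, "tz": 10, "ax": -0.004, "ay": -0.002, "az": 0.001, "claw": 0}, {"tx": -1.1, "ty": 0, "tz": 20, "ax": -0.004, "ay": -0.002, "az": 0.001, "claw": 0}, {"tx": -1.1, "ty": 0, "tz": 20, "ax": -0.004, "ay": -0.002, "az": 0.001, "claw": 0}, {"tx": -1.1, "ty": 0, "tz": 20, "ax": -0.004, "ay": -0.002, "az": 0.001, "claw": 0}]'

```text
time_s: 16.55
tcp_pos: [0.4569, -0.0656, 0.1145]
ee_rot: [[-0.975, 0.224, -0.001], [0.224, 0.975, -0.0], [0.001, -0.001, -1.0]]
wrist_force: [0.8, -0.2, -4.4]
gripper_width: 0.413
gripper_force: 30.0
```

```bash
sed -i 's/^BX=.*/BX=np.array([.4660,-.0214,-.2255])/' h.py; python3 - <<'E'
from h import *
s=sense(); p=pose(BX,[(.00105,-.045,.0361)])[0]; print(togo(p,BX[2]),s["tcp_pos"],s["wrist_force"])
E
```

```text
(array([-0.2,  0.1, 78.4]), array([-0.0006, -0.001 , -0.0004])) [ 0.45685233 -0.06557294  0.11449725] [ 0.78470016 -0.17868976 -4.41108027]
```

Request:
servo_tool --deltas '[{"tx": -0.2, "ty": 0.1, "tz": 15, "ax": 0, "ay": 0, "az": 0, "claw": 0}, {"tx": -0.2, "ty": 0.1, "tz": 30, "ax": 0, "ay": 0, "az": 0, "claw": 0}, {"tx": -0.2, "ty": 0.1, "tz": 42, "ax": 0, "ay": 0, "az": 0, "claw": 0}, {"tx": -0.2, "ty": 0.1, "tz": 48, "ax": 0, "ay": 0, "az": 0, "claw": 0}, {"tx": -0.2, "ty": 0.1, "tz": 48, "ax": 0, "ay": 0, "az": 0, "claw": 0}, {"tx": -0.2, "ty": 0.1, "tz": 48, "ax": 0, "ay": 0, "az": 0, "claw": 0}]'

```text
time_s: 17.05
tcp_pos: [0.4581, -0.0654, 0.0672]
ee_rot: [[-0.975, 0.224, 0.001], [0.224, 0.975, -0.0], [-0.001, 0.0, -1.0]]
wrist_force: [0.9, 0.3, -5.2]
gripper_width: 0.408
gripper_force: 30.0
```

```bash
python3 - <<'E'
from h import *
s=sense(); p=pose(BX,[(.00105,-.045,.0361)])[0]; print(togo(p,BX[2]),s["tcp_pos"],s["wrist_force"],s["moment"])
E
```

```text
(array([ 1.1, -0.3, 31.1]), array([ 0.    ,  0.001 , -0.0001])) [ 0.45805325 -0.06539605  0.06721348] [ 0.92725222  0.27842574 -5.18913661] [-0.08412253 -0.09053075  0.00480661]
```

Request:
servo_tool --deltas '[{"tx": 0.8, "ty": -0.2, "tz": 3, "ax": 0, "ay": 0, "az": 0, "claw": 0}, {"tx": 0.8, "ty": -0.2, "tz": 9, "ax": 0, "ay": 0, "az": 0, "claw": 0}, {"tx": 0.8, "ty": -0.2, "tz": 15, "ax": 0, "ay": 0, "az": 0, "claw": 0}, {"tx": 0.8, "ty": -0.2, "tz": 20, "ax": 0, "ay": 0, "az": 0, "claw": 0}, {"tx": 0.8, "ty": -0.2, "tz": 24, "ax": 0, "ay": 0, "az": 0, "claw": 0}, {"tx": 0.8, "ty": -0.2, "tz": 26, "ax": 0, "ay": 0, "az": 0, "claw": 0}, {"tx": 0.8, "ty": -0.2, "tz": 26, "ax": 0, "ay": 0, "az": 0, "claw": 0}]'

```text
time_s: 17.63
tcp_pos: [0.4562, -0.0655, 0.04]
ee_rot: [[-0.975, 0.224, -0.001], [0.224, 0.975, -0.0], [0.001, -0.0, -1.0]]
wrist_force: [0.5, -0.6, -4.7]
gripper_width: 0.414
gripper_force: 30.0
```

```bash
python3 - <<'E'
from h import *
s=sense(); p=pose(BX,[(.00105,-.045,.0361)])[0]; print(togo(p,BX[2]),s["tcp_pos"],s["wrist_force"],s["moment"])
E
```

```text
(array([-0.7,  0.2,  3.9]), array([-0.0005, -0.0012, -0.0006])) [ 0.45621756 -0.06549327  0.04003753] [ 0.46072718 -0.60009981 -4.70637357] [-0.1001932  -0.08416244 -0.06663825]
```

Request:
servo_tool --deltas '[{"tx": -0.5, "ty": 0.1, "tz": 2, "ax": 0, "ay": 0, "az": 0, "claw": 0}, {"tx": -0.5, "ty": 0.1, "tz": 3.5, "ax": 0, "ay": 0, "az": 0, "claw": 0}, {"tx": -0.5, "ty": 0.1, "tz": 4, "ax": 0, "ay": 0, "az": 0, "claw": 0}, {"tx": -0.5, "ty": 0.1, "tz": 4.5, "ax": 0, "ay": 0, "az": 0, "claw": 0}, {"tx": -0.5, "ty": 0.1, "tz": 4.5, "ax": 0, "ay": 0, "az": 0, "claw": 0}]'

```text
time_s: 18.05
tcp_pos: [0.4572, -0.0654, 0.0362]
ee_rot: [[-0.975, 0.224, 0.0], [0.224, 0.975, 0.0], [-0.0, 0.0, -1.0]]
wrist_force: [-0.4, 0.3, -4.8]
gripper_width: 0.413
gripper_force: 30.0
```

```bash
python3 - <<'E'
from h import *
s=sense(); p=pose(BX,[(.00105,-.045,.0361)])[0]; print(togo(p,BX[2]),s["tcp_pos"],s["wrist_force"],s["moment"])
E
```

```text
(array([ 0.2, -0.1,  0.1]), array([ 0.0001,  0.0003, -0.0005])) [ 0.45717941 -0.0654394   0.03622307] [-0.407832    0.26179753 -4.76052449] [-0.08263208 -0.16565456  0.03871077]
```

Request:
servo_tool --deltas '[{"tx": 0, "ty": 0, "tz": 0.6, "ax": 0, "ay": 0, "az": 0, "claw": 0}, {"tx": 0, "ty": 0, "tz": 1, "ax": 0, "ay": 0, "az": 0, "claw": 0}, {"tx": 0, "ty": 0, "tz": 1, "ax": 0, "ay": 0, "az": 0, "claw": 0}]'

```text
time_s: 18.3
tcp_pos: [0.4573, -0.0655, 0.0361]
ee_rot: [[-0.975, 0.224, 0.001], [0.224, 0.975, -0.0], [-0.001, 0.0, -1.0]]
wrist_force: [-2.8, 1.0, 5.4]
gripper_width: 0.408
gripper_force: 30.0
```

Request:
servo_tool --deltas '[{"tx": 0, "ty": 0, "tz": 0, "ax": 0, "ay": 0, "az": 0, "claw": 46}, {"tx": 0, "ty": 0, "tz": 0, "ax": 0, "ay": 0, "az": 0, "claw": 46}, {"tx": 0, "ty": 0, "tz": 0, "ax": 0, "ay": 0, "az": 0, "claw": 46}, {"tx": 0, "ty": 0, "tz": -8, "ax": 0, "ay": 0, "az": 0, "claw": 46}, {"tx": 0, "ty": 0, "tz": -40, "ax": 0, "ay": 0, "az": 0, "claw": 46}, {"tx": 0, "ty": 0, "tz": -80, "ax": 0, "ay": 0, "az": 0, "claw": 46}, {"tx": 0, "ty": 0, "tz": -120, "ax": 0, "ay": 0, "az": 0, "claw": 46}, {"tx": -40, "ty": 0, "tz": -130, "ax": 0, "ay": 0, "az": 0, "claw": 46}, {"tx": -73, "ty": 0, "tz": -130, "ax": 0, "ay": 0, "az": 0, "claw": 46}, {"tx": -73, "ty": 0, "tz": -130, "ax": 0, "ay": 0, "az": 0, "claw": 46}, {"tx": -73, "ty": 0, "tz": -130, "ax": 0, "ay": 0, "az": 0, "claw": 46}, {"tx": -73, "ty": 0, "tz": -130, "ax": 0, "ay": 0, "az": 0, "claw": 46}]'

```text
time_s: 19.3
tcp_pos: [0.5272, -0.0819, 0.1647]
ee_rot: [[-0.974, 0.225, -0.002], [0.225, 0.974, 0.0], [0.002, -0.0, -1.0]]
wrist_force: [-0.3, 0.5, 0.1]
gripper_width: 0.525
gripper_force: 0.0
```

```bash
python3 - <<'E'
from h import *
np.set_printoptions(precision=4,suppress=True)
c,M=T("wrist"); im=capture("wrist"); cv2.imwrite("pics/pk2.png",im); np.save("pk2T.npy",M); s=sense(); print(s["tcp_pos"],s["joints"])
P=pts(rect(.016,.018,.059)); p0=pose(BX,[(0,-.045,0)])[0]
B=Ro.from_euler("z",BX[2]).as_matrix()
for fr,sg in ((0,(2,1)),(1,(2,1)),(1,(1,))):
    p,f=fit4(im,P+[0,0,0 if fr else .002],[p0[0],p0[1],BX[2],0],c,M,sg,free=fr); print(p,f,"box frame",B.T@[p[0]-BX[0],p[1]-BX[1],0])
for fr in (0,1): 
    p,f=fit4(im,BOX+[0,0,0 if fr else .002],[*BX,0],c,M,(2,1),free=fr); print("box",p,f)
g=cv2.GaussianBlur(cv2.cvtColor(im,6).astype(np.float32),(0,0),.7)
S=[(-.023,-.03725,.081),(.023,-.03725,.081)]
for q in proj(pose(BX,S),c,M):
    i=q.round().astype(int); w=g[i[1]-8:i[1]+9,i[0]-8:i[0]+9]; yy,xx=np.mgrid[-8:9,-8:9]; m=np.clip(w-np.percentile(w,85),0,None); print("tip pred",q,"seen centroid",i[0]+(xx*m).sum()/m.sum(),i[1]+(yy*m).sum()/m.sum())
print(togo([.4699,-.3985,.12],.9310),togo([.4699,-.3985,.12],.9310-np.pi))
E
```

```text
[ 0.527  -0.0818  0.1647] [   8.6027   16.1487  -17.2223   -0.0194  -56.7304 -111.5544]
[ 0.4559 -0.0662 -0.2291  0.0045] -11.992218017578125 box frame [ 0.0001 -0.0459  0.    ]
[ 0.4562 -0.0657 -0.226  -0.0048] -12.360136985778809 box frame [ 0.0003 -0.0454  0.    ]
[ 0.4562 -0.0658 -0.2264 -0.0048] -12.361804008483887 box frame [ 0.0003 -0.0454  0.    ]
box [ 0.4659 -0.0217 -0.2253  0.0041] -8.720779418945312
box [ 0.4657 -0.0214 -0.2264 -0.001 ] -9.035304069519043
tip pred [340.0792  82.0824] seen centroid 340.538850527897 81.71279326508544
tip pred [339.393  165.1155] seen centroid 339.84401964085 164.38085721712758
(array([ -15.5, -321.4,   44.8]), array([ 0.0007, -0.0018, -1.1572])) (array([ -15.5, -321.4,   44.8]), array([-0.002 , -0.0008,  1.9844]))
```

Block seated and the stud tips match the prediction within 0.5 px. Now to look at the strap.

```bash
python3 -c "
from h import *
print(togo([.513,-.340,.160],.931))"
```

```text
(array([ -44.3, -254.7,    4.7]), array([ 7.0000e-04, -1.8000e-03, -1.1572e+00]))
```

Request:
servo_tool --deltas '[{"tx": -44, "ty": -255, "tz": 4.7, "ax": 0, "ay": 0, "az": -1.157, "claw": 46}, {"tx": -44, "ty": -255, "tz": 4.7, "ax": 0, "ay": 0, "az": -1.157, "claw": 46}, {"tx": -44, "ty": -255, "tz": 4.7, "ax": 0, "ay": 0, "az": -1.157, "claw": 46}, {"tx": -44, "ty": -255, "tz": 4.7, "ax": 0, "ay": 0, "az": -1.157, "claw": 46}, {"tx": -44, "ty": -255, "tz": 4.7, "ax": 0, "ay": 0, "az": -1.157, "claw": 46}, {"tx": -44, "ty": -255, "tz": 4.7, "ax": 0, "ay": 0, "az": -1.157, "claw": 46}, {"tx": -44, "ty": -255, "tz": 4.7, "ax": 0, "ay": 0, "az": -1.157, "claw": 46}, {"tx": -44, "ty": -255, "tz": 4.7, "ax": 0, "ay": 0, "az": -1.157, "claw": 46}, {"tx": -44, "ty": -255, "tz": 4.7, "ax": 0, "ay": 0, "az": -1.157, "claw": 46}, {"tx": -44, "ty": -255, "tz": 4.7, "ax": 0, "ay": 0, "az": -1.157, "claw": 46}, {"tx": -44, "ty": -255, "tz": 4.7, "ax": 0, "ay": 0, "az": -1.157, "claw": 46}, {"tx": -44, "ty": -255, "tz": 4.7, "ax": 0, "ay": 0, "az": -1.157, "claw": 46}]'

```text
time_s: 20.35
tcp_pos: [0.5132, -0.3396, 0.1604]
ee_rot: [[-0.599, -0.801, -0.001], [-0.801, 0.599, 0.0], [0.0, 0.001, -1.0]]
wrist_force: [-0.4, 0.1, 0.1]
gripper_width: 0.53
gripper_force: 0.0
```

Request:
servo_tool --deltas '[{"tx": 0, "ty": 0, "tz": 0, "ax": 0, "ay": 0, "az": 0, "claw": 40}, {"tx": 0, "ty": 0, "tz": 0, "ax": 0, "ay": 0, "az": 0, "claw": 40}, {"tx": 0, "ty": 0, "tz": 0, "ax": 0, "ay": 0, "az": 0, "claw": 40}]'

```text
time_s: 20.6
tcp_pos: [0.5139, -0.3398, 0.1606]
ee_rot: [[-0.598, -0.802, 0.0], [-0.802, 0.598, 0.0], [-0.0, -0.0, -1.0]]
wrist_force: [0.1, 0.6, -0.4]
gripper_width: 0.471
gripper_force: 0.0
```

```bash
python3 - <<'E'
from h import *
np.set_printoptions(precision=4,suppress=True)
c,M=T("wrist"); im=capture("wrist"); cv2.imwrite("pics/st.png",im); s=sense(); print(s["tcp_pos"],s["joints"])
PL=pts(rect(.036,.017,.008))
for fr in (0,1): 
    for sg in ((4,2,1),(2,1)): p,f=fit4(im,PL+[0,0,0 if fr else .002],[.4699,-.3980,.931,0],c,M,sg,free=fr); print(p,f)
th=np.linspace(0,2*np.pi,60); C=[np.c_[sx*.023+.0065*np.cos(th),.0065*np.sin(th),0*th+.008] for sx in (-1,1)]
for q in C:
    i=proj(pose(p[:3],[q.mean(0)+[0,0,.002]]),c,M)[0]; j=i.round().astype(int); g=cv2.cvtColor(im,6).astype(float)[j[1]-12:j[1]+13,j[0]-12:j[0]+13]; m=np.clip(np.percentile(g,40)*.75-g,0,None); yy,xx=np.mgrid[-12:13,-12:13]; print("hole pred",i,"seen",j[0]+(xx*m).sum()/m.sum(),j[1]+(yy*m).sum()/m.sum())
print(togo([p[0],p[1],.012],p[2]))
E
```

```text
[ 0.514  -0.3399  0.1605] [-18.4529  23.9389  -5.902   -0.0064 -60.1494 -18.2285]
[ 0.4736 -0.4015  0.9304  0.0076] -14.904410362243652
[ 0.4736 -0.4015  0.9307  0.0032] -14.904241561889648
[ 0.4736 -0.4016  0.9298  0.003 ] -14.910004615783691
[ 0.4735 -0.4016  0.9302  0.0031] -14.910322189331055
hole pred [319.0621  91.1422] seen 320.2546032263321 90.24148606811146
hole pred [319.2656 156.4531] seen 319.9276514926702 155.52353255386078
(array([ 73.6,  -4.4, 148.5]), array([-0.0001,  0.0001,  0.0004]))
```

Request:
servo_tool --deltas '[{"tx": 73.6, "ty": -4.4, "tz": 40, "ax": 0, "ay": 0, "az": 0, "claw": 40}, {"tx": 73.6, "ty": -4.4, "tz": 80, "ax": 0, "ay": 0, "az": 0, "claw": 40}, {"tx": 73.6, "ty": -4.4, "tz": 110, "ax": 0, "ay": 0, "az": 0, "claw": 40}, {"tx": 73.6, "ty": -4.4, "tz": 110, "ax": 0, "ay": 0, "az": 0, "claw": 40}, {"tx": 73.6, "ty": -4.4, "tz": 125, "ax": 0, "ay": 0, "az": 0, "claw": 40}, {"tx": 73.6, "ty": -4.4, "tz": 140, "ax": 0, "ay": 0, "az": 0, "claw": 40}, {"tx": 73.6, "ty": -4.4, "tz": 147, "ax": 0, "ay": 0, "az": 0, "claw": 40}, {"tx": 73.6, "ty": -4.4, "tz": 148.5, "ax": 0, "ay": 0, "az": 0, "claw": 40}, {"tx": 73.6, "ty": -4.4, "tz": 148.5, "ax": 0, "ay": 0, "az": 0, "claw": 40}]'

```text
time_s: 21.4
tcp_pos: [0.4737, -0.4018, 0.0119]
ee_rot: [[-0.597, -0.802, -0.0], [-0.802, 0.597, 0.0], [0.0, 0.0, -1.0]]
wrist_force: [-0.1, 0.8, -0.1]
gripper_width: 0.459
gripper_force: 0.0
```

```bash
python3 -c "
from h import *
print(togo([.4736,-.4016,.012],.930),sense()['wrist_force'],sense()['joints'])"
```

```text
(array([-0.1,  0.2, -0.1]), array([ 0.0003, -0.0001,  0.0011])) [-0.07680701  0.7957869  -0.09038554] [-2.53981085e+01  3.39299252e+01 -1.35679605e+01  4.54081214e-03
 -4.25188219e+01 -1.12588051e+01]
```

Request:
servo_tool --deltas '[{"tx": 0, "ty": 0.2, "tz": 0, "ax": 0, "ay": 0, "az": 0.001, "claw": 0}, {"tx": 0, "ty": 0.2, "tz": 0, "ax": 0, "ay": 0, "az": 0.001, "claw": 0}, {"tx": 0, "ty": 0.2, "tz": 0, "ax": 0, "ay": 0, "az": 0.001, "claw": 0}, {"tx": 0, "ty": 0.2, "tz": 0, "ax": 0, "ay": 0, "az": 0.001, "claw": 0}, {"tx": 0, "ty": 0.2, "tz": 0, "ax": 0, "ay": 0, "az": 0.001, "claw": 0}, {"tx": 0, "ty": 0.2, "tz": 0, "ax": 0, "ay": 0, "az": 0.001, "claw": 0}, {"tx": 0, "ty": 0.2, "tz": 0, "ax": 0, "ay": 0, "az": 0.001, "claw": 0}]'

```text
time_s: 21.98
tcp_pos: [0.4736, -0.4018, 0.0124]
ee_rot: [[-0.598, -0.802, 0.001], [-0.802, 0.598, -0.0], [-0.0, -0.001, -1.0]]
wrist_force: [-0.0, -0.1, 1.7]
gripper_width: 0.111
gripper_force: 30.0
```

```bash
python3 -c "
from h import *
print(togo([.4736,-.4016,.012],.930),sense()['gripper_force'],sense()['wrist_force'])"
```

```text
(array([-0.2,  0.1,  0.4]), array([-0.0006,  0.0002, -0.0001])) 29.999698454048485 [-0.00561344 -0.13727541  1.72578195]
```

Request:
servo_tool --deltas '[{"tx": 0, "ty": 0, "tz": -30, "ax": 0, "ay": 0, "az": 0, "claw": 0}, {"tx": 0, "ty": 0, "tz": -70, "ax": 0, "ay": 0, "az": 0, "claw": 0}, {"tx": 0, "ty": 0, "tz": -110, "ax": 0, "ay": 0, "az": 0, "claw": 0}, {"tx": 0, "ty": 0, "tz": -125, "ax": 0, "ay": 0, "az": 0, "claw": 0}, {"tx": 0, "ty": 0, "tz": -125, "ax": 0, "ay": 0, "az": 0, "claw": 0}, {"tx": 0, "ty": 0, "tz": -125, "ax": 0, "ay": 0, "az": 0, "claw": 0}]'

```text
time_s: 22.48
tcp_pos: [0.4733, -0.4014, 0.1372]
ee_rot: [[-0.598, -0.801, 0.001], [-0.801, 0.598, 0.001], [-0.001, -0.001, -1.0]]
wrist_force: [0.2, -0.0, -2.3]
gripper_width: 0.112
gripper_force: 30.0
```

```bash
python3 - <<'E'
from h import *
np.set_printoptions(precision=4,suppress=True)
c,M=T("wrist"); im=capture("wrist"); cv2.imwrite("pics/sh.png",im); s=sense(); print(s["tcp_pos"],s["wrist_force"],s["moment"],s["gripper_width"]*87)
H=np.array(c["hand_eye"]); g=cv2.GaussianBlur(cv2.cvtColor(im,6).astype(np.float32),(0,0),.7)
# tool-frame plate: x +-36, y +-17, top at tool z = .012-.008
off=np.arange(-5,5.1,.5)/1000
pr=[]
for o in off:
    t=np.linspace(-.8,.8,40)*.017; pr.append(np.median(cv2.remap(g,proj(np.c_[0*t+.036+o,t,0*t+.004],c,H).astype(np.float32).reshape(-1,1,2),None,1)))
print("+x edge",np.array(pr).astype(int))
for sg in (-1,1):
    pr=[]
    for o in off:
        t=np.linspace(.027,.035,20); pr.append(np.median(cv2.remap(g,proj(np.c_[t,0*t+sg*(.017+o),0*t+.004],c,H).astype(np.float32).reshape(-1,1,2),None,1)))
    print("y edge",sg,np.array(pr).astype(int))
print(proj([(.036,-.017,.004),(.036,.017,.004),(.023,0,.004)],c,H))
p=pose(BX,[(-.0003,-.037,.150)])[0]; print(p,togo(p,BX[2]))
E
```

```text
[ 0.4723 -0.4009  0.1356] [-0.6601  0.8294 -3.3337] [0.0549 0.0198 0.0494] 10.015915217383732
+x edge [252 252 252 253 253 252 252 252 249 234 195 164 152 145 141 140 140 140
 140 140 139]
y edge -1 [252 252 252 252 252 253 252 252 251 241 209 165 143 138 137 137 137 137
 137 137 137]
y edge 1 [253 253 253 253 253 253 253 253 253 249 231 188 157 149 148 148 147 147
 146 145 143]
[[284.0913 217.8289]
 [366.5146 217.8624]
 [325.2907 248.0519]]
[ 0.4574 -0.0574  0.15  ] (array([-266.2,  217.5,  -13.7]), array([ 0.0029, -0.001 ,  1.1547]))
```

Strap held, centred within 0.2 mm. Carrying it over the studs.

Request:
servo_tool --deltas '[{"tx": -266, "ty": 217.5, "tz": -10, "ax": 0.002, "ay": -0.001, "az": 1.155, "claw": 0}, {"tx": -266, "ty": 217.5, "tz": -10, "ax": 0.002, "ay": -0.001, "az": 1.155, "claw": 0}, {"tx": -266, "ty": 217.5, "tz": -10, "ax": 0.002, "ay": -0.001, "az": 1.155, "claw": 0}, {"tx": -266, "ty": 217.5, "tz": -10, "ax": 0.002, "ay": -0.001, "az": 1.155, "claw": 0}, {"tx": -266, "ty": 217.5, "tz": -10, "ax": 0.002, "ay": -0.001, "az": 1.155, "claw": 0}, {"tx": -266, "ty": 217.5, "tz": -10, "ax": 0.002, "ay": -0.001, "az": 1.155, "claw": 0}, {"tx": -266, "ty": 217.5, "tz": -10, "ax": 0.002, "ay": -0.001, "az": 1.155, "claw": 0}, {"tx": -266, "ty": 217.5, "tz": -10, "ax": 0.002, "ay": -0.001, "az": 1.155, "claw": 0}, {"tx": -266, "ty": 217.5, "tz": -10, "ax": 0.002, "ay": -0.001, "az": 1.155, "claw": 0}, {"tx": -266, "ty": 217.5, "tz": -10, "ax": 0.002, "ay": -0.001, "az": 1.155, "claw": 0}, {"tx": -266, "ty": 217.5, "tz": -10, "ax": 0.002, "ay": -0.001, "az": 1.155, "claw": 0}, {"tx": -266, "ty": 217.5, "tz": -10, "ax": 0.002, "ay": -0.001, "az": 1.155, "claw": 0}]'

```text
time_s: 23.53
tcp_pos: [0.4565, -0.0576, 0.145]
ee_rot: [[-0.975, 0.222, -0.003], [0.222, 0.975, -0.002], [0.002, -0.003, -1.0]]
wrist_force: [-0.0, 0.8, -2.2]
gripper_width: 0.112
gripper_force: 30.0
```

Request:
servo_tool --deltas '[{"tx": 0, "ty": 0, "tz": 0, "ax": 0, "ay": 0, "az": 0, "claw": 0}, {"tx": 0, "ty": 0, "tz": 0, "ax": 0, "ay": 0, "az": 0, "claw": 0}, {"tx": 0, "ty": 0, "tz": 0, "ax": 0, "ay": 0, "az": 0, "claw": 0}, {"tx": 0, "ty": 0, "tz": 0, "ax": 0, "ay": 0, "az": 0, "claw": 0}, {"tx": 0, "ty": 0, "tz": 0, "ax": 0, "ay": 0, "az": 0, "claw": 0}]'

```text
time_s: 23.95
tcp_pos: [0.458, -0.0589, 0.1468]
ee_rot: [[-0.975, 0.224, 0.001], [0.224, 0.975, -0.001], [-0.002, -0.001, -1.0]]
wrist_force: [-0.9, -0.7, -2.0]
gripper_width: 0.117
gripper_force: 30.0
```

```bash
python3 - <<'E'
from h import *
p=pose(BX,[(-.0003,-.037,.098)])[0]; print(p,togo(p,BX[2]),sense()["wrist_force"],sense()["tcp_pos"])
E
```

```text
[ 0.45743463 -0.05739617  0.098     ] (array([ 0.9,  1.4, 48.8]), array([-0.0011,  0.0016, -0.0003])) [-0.87251174 -0.73129095 -1.97481573] [ 0.45796287 -0.0588938   0.14679489]
```

Request:
servo_tool --deltas '[{"tx": 0.9, "ty": 1.4, "tz": 15, "ax": -0.001, "ay": 0.001, "az": 0, "claw": 0}, {"tx": 0.9, "ty": 1.4, "tz": 30, "ax": -0.001, "ay": 0.001, "az": 0, "claw": 0}, {"tx": 0.9, "ty": 1.4, "tz": 42, "ax": -0.001, "ay": 0.001, "az": 0, "claw": 0}, {"tx": 0.9, "ty": 1.4, "tz": 47, "ax": -0.001, "ay": 0.001, "az": 0, "claw": 0}, {"tx": 0.9, "ty": 1.4, "tz": 47, "ax": -0.001, "ay": 0.001, "az": 0, "claw": 0}, {"tx": 0.9, "ty": 1.4, "tz": 47, "ax": -0.001, "ay": 0.001, "az": 0, "claw": 0}, {"tx": 0.9, "ty": 1.4, "tz": 47, "ax": -0.001, "ay": 0.001, "az": 0, "claw": 0}, {"tx": 0.9, "ty": 1.4, "tz": 47, "ax": -0.001, "ay": 0.001, "az": 0, "claw": 0}]'

```text
time_s: 24.62
tcp_pos: [0.4583, -0.0569, 0.1008]
ee_rot: [[-0.975, 0.223, 0.003], [0.223, 0.975, 0.0], [-0.003, 0.001, -1.0]]
wrist_force: [0.3, -0.2, -2.2]
gripper_width: 0.116
gripper_force: 30.0
```

```bash
python3 - <<'E'
from h import *
p=pose(BX,[(-.0003,-.037,.0975)])[0]; print(togo(p,BX[2]),sense()["wrist_force"])
c,M=T("wrist"); im=capture("wrist"); cv2.imwrite("pics/os.png",im); print(togo(p,BX[2]),togo(p,BX[2]))
H=np.array(c["hand_eye"]); g=cv2.GaussianBlur(cv2.cvtColor(im,6).astype(np.float32),(0,0),.7)
for tip in (.081,.078): print(proj(pose(BX,[(-.023,-.03725,tip)]),c,M), proj([(.023,0,.0043)],c,H))
q=proj([(.023,0,.0043)],c,H)[0].round().astype(int); print(q); print(g[q[1]-16:q[1]+17:2,q[0]-18:q[0]+19:2].astype(int))
E
```

```text
(array([ 0.7, -0.7,  3.3]), array([0.0007, 0.0028, 0.0005])) [ 0.29575424 -0.17606379 -2.17231243]
(array([ 0.6, -0.6,  3.2]), array([0.0007, 0.0026, 0.0005])) (array([ 0.6, -0.6,  3.2]), array([0.0007, 0.0026, 0.0005]))
[[323.952432  236.8242618]] [[326.0026462  247.42155636]]
[[323.97179011 235.1287694 ]] [[326.0026462  247.42155636]]
[326 247]
[[243 241 241 243 244 244 239 234 228 224 230 237 242 243 244 245 244 242
  242]
 [243 241 241 241 235 219 197 185 176 173 175 185 205 225 240 245 244 242
  242]
 [243 241 237 223 191 159 159 165 166 166 163 149 146 171 213 237 243 242
  242]
 [243 239 220 176 135 128 154 167 168 168 166 148 130 150 185 209 235 241
  242]
 [242 230 205 172 129 122 149 165 168 168 163 142 136 182 217 207 217 239
  242]
 [240 218 201 190 162 145 140 155 161 160 150 144 179 225 242 231 208 231
  242]
 [236 208 189 189 193 190 175 164 157 149 148 170 224 241 242 237 214 221
  241]
 [232 208 203 207 208 207 205 198 190 171 165 179 224 240 240 237 210 211
  238]
 [231 204 204 210 209 208 206 203 200 182 170 173 209 238 240 234 195 203
  236]
 [234 207 197 207 209 207 204 203 203 191 171 169 197 235 240 220 177 206
  236]
 [238 214 185 199 207 205 203 201 196 184 169 170 194 232 234 193 174 217
  238]
 [241 229 197 192 202 203 203 195 178 171 170 195 224 233 213 175 195 228
  240]
 [242 238 220 195 196 202 205 200 178 169 172 207 227 212 187 190 220 236
  242]
 [243 242 237 219 202 201 204 203 190 184 187 199 204 193 200 223 235 240
  242]
 [243 242 243 241 227 213 208 207 207 206 206 204 205 214 231 240 241 242
  242]
 [243 241 242 245 246 241 233 226 223 220 220 225 236 242 244 244 243 243
  243]
 [243 241 241 244 248 250 249 248 246 244 244 247 248 246 245 245 244 243
  243]]
```

The stud tip is seen through the hole exactly where predicted (324,237). Correcting and settling before the descent.

Request:
servo_tool --deltas '[{"tx": 0.4, "ty": -0.6, "tz": 2, "ax": 0.0005, "ay": 0.0015, "az": 0, "claw": 0}, {"tx": 0.4, "ty": -0.6, "tz": 2, "ax": 0.0005, "ay": 0.0015, "az": 0, "claw": 0}, {"tx": 0.4, "ty": -0.6, "tz": 2, "ax": 0.0005, "ay": 0.0015, "az": 0, "claw": 0}, {"tx": 0.4, "ty": -0.6, "tz": 2, "ax": 0.0005, "ay": 0.0015, "az": 0, "claw": 0}, {"tx": 0.4, "ty": -0.6, "tz": 2, "ax": 0.0005, "ay": 0.0015, "az": 0, "claw": 0}]'

```text
time_s: 25.08
tcp_pos: [0.4571, -0.0575, 0.098]
ee_rot: [[-0.975, 0.223, -0.0], [0.223, 0.975, -0.0], [0.0, -0.0, -1.0]]
wrist_force: [-0.1, -0.1, -1.4]
gripper_width: 0.114
gripper_force: 30.0
```

```bash
python3 - <<'E'
from h import *
p=pose(BX,[(-.0003,-.037,.0713)])[0]; print(togo(p,BX[2]),sense()["wrist_force"])
E
```

```text
(array([-0.3,  0.2, 26.7]), array([-0.0005, -0.0004,  0.0004])) [-0.12871064 -0.08981352 -1.41481947]
```

Request:
servo_tool --deltas '[{"tx": -0.2, "ty": 0.2, "tz": 2, "ax": 0, "ay": 0, "az": 0, "claw": 0}, {"tx": -0.2, "ty": 0.2, "tz": 4, "ax": 0, "ay": 0, "az": 0, "claw": 0}, {"tx": -0.2, "ty": 0.2, "tz": 6, "ax": 0, "ay": 0, "az": 0, "claw": 0}, {"tx": -0.2, "ty": 0.2, "tz": 8, "ax": 0, "ay": 0, "az": 0, "claw": 0}, {"tx": -0.2, "ty": 0.2, "tz": 10, "ax": 0, "ay": 0, "az": 0, "claw": 0}, {"tx": -0.2, "ty": 0.2, "tz": 12, "ax": 0, "ay": 0, "az": 0, "claw": 0}, {"tx": -0.2, "ty": 0.2, "tz": 12, "ax": 0, "ay": 0, "az": 0, "claw": 0}]'

```text
time_s: 25.67
tcp_pos: [0.4569, -0.0574, 0.0855]
ee_rot: [[-0.975, 0.223, -0.002], [0.223, 0.975, -0.001], [0.002, -0.001, -1.0]]
wrist_force: [0.6, 0.3, -2.4]
gripper_width: 0.113
gripper_force: 30.0
```

```bash
python3 - <<'E'
from h import *
p=pose(BX,[(-.0003,-.037,.0713)])[0]; print(togo(p,BX[2]),sense()["wrist_force"],sense()["moment"])
E
```

```text
(array([-0.5,  0.1, 14.2]), array([-0.0009, -0.0015,  0.0003])) [ 0.58043199  0.27134279 -2.43424831] [-0.05124125 -0.08587075 -0.01823042]
```

Past the cones without contact. Continuing down.

Request:
servo_tool --deltas '[{"tx": -0.3, "ty": 0.1, "tz": 3, "ax": 0, "ay": 0, "az": 0, "claw": 0}, {"tx": -0.3, "ty": 0.1, "tz": 6, "ax": 0, "ay": 0, "az": 0, "claw": 0}, {"tx": -0.3, "ty": 0.1, "tz": 9, "ax": 0, "ay": 0, "az": 0, "claw": 0}, {"tx": -0.3, "ty": 0.1, "tz": 12, "ax": 0, "ay": 0, "az": 0, "claw": 0}, {"tx": -0.3, "ty": 0.1, "tz": 14, "ax": 0, "ay": 0, "az": 0, "claw": 0}, {"tx": -0.3, "ty": 0.1, "tz": 14.8, "ax": 0, "ay": 0, "az": 0, "claw": 0}, {"tx": -0.3, "ty": 0.1, "tz": 14.8, "ax": 0, "ay": 0, "az": 0, "claw": 0}]'

```text
time_s: 26.25
tcp_pos: [0.4577, -0.0573, 0.0713]
ee_rot: [[-0.975, 0.223, -0.001], [0.223, 0.975, -0.001], [0.0, -0.001, -1.0]]
wrist_force: [-0.8, -0.5, 1.1]
gripper_width: 0.114
gripper_force: 30.0
```

```bash
python3 - <<'E'
from h import *
p=pose(BX,[(-.0003,-.037,.0713)])[0]; print(togo(p,BX[2]),sense()["wrist_force"],sense()["moment"])
E
```

```text
(array([ 0.2, -0.1,  0. ]), array([-0.0006, -0.0005,  0.0006])) [-0.81099579 -0.51069527  1.07917621] [-0.1272632   0.13440362 -0.03131681]
```

Contact on the block at the right height. Release and retreat.

Request:
servo_tool --deltas '[{"tx": 0, "ty": 0, "tz": 0.3, "ax": 0, "ay": 0, "az": 0, "claw": 0}, {"tx": 0, "ty": 0, "tz": 0, "ax": 0, "ay": 0, "az": 0, "claw": 24}, {"tx": 0, "ty": 0, "tz": 0, "ax": 0, "ay": 0, "az": 0, "claw": 24}, {"tx": 0, "ty": 0, "tz": 0, "ax": 0, "ay": 0, "az": 0, "claw": 24}, {"tx": 0, "ty": 0, "tz": -10, "ax": 0, "ay": 0, "az": 0, "claw": 24}, {"tx": 0, "ty": 0, "tz": -45, "ax": 0, "ay": 0, "az": 0, "claw": 24}, {"tx": 0, "ty": 0, "tz": -80, "ax": 0, "ay": 0, "az": 0, "claw": 24}, {"tx": -40, "ty": 0, "tz": -95, "ax": 0, "ay": 0, "az": 0, "claw": 24}, {"tx": -75, "ty": 10, "tz": -95, "ax": 0, "ay": 0, "az": 0, "claw": 24}, {"tx": -75, "ty": 10, "tz": -95, "ax": 0, "ay": 0, "az": 0, "claw": 24}, {"tx": -75, "ty": 10, "tz": -95, "ax": 0, "ay": 0, "az": 0, "claw": 24}, {"tx": -75, "ty": 10, "tz": -95, "ax": 0, "ay": 0, "az": 0, "claw": 24}]'

```text
time_s: 27.25
tcp_pos: [0.5321, -0.0643, 0.1652]
ee_rot: [[-0.975, 0.224, -0.003], [0.224, 0.975, -0.0], [0.003, -0.001, -1.0]]
wrist_force: [-0.4, 0.2, -0.1]
gripper_width: 0.281
gripper_force: 0.0
```

```bash
python3 - <<'E'
from h import *
np.set_printoptions(precision=4,suppress=True)
c,M=T("wrist"); im=capture("wrist"); cv2.imwrite("pics/end.png",im); s=sense(); print(s["tcp_pos"],s["wrist_force"])
B=Ro.from_euler("z",BX[2]).as_matrix()
def rep(n,P,y,sg=(2,1)):
    p0=pose(BX,[(0,y,0)])[0]
    for fr in (0,1):
        p,f=fit4(im,P+[0,0,0 if fr else .002],[p0[0],p0[1],BX[2],0],c,M,sg,free=fr); print(n,1000*(B.T@[p[0]-BX[0],p[1]-BX[1],0])[:2],p[2:],f)
rep("strap",pts(rect(.036,.017,.067)),-.03725)
rep("box",BOX,0)
F=pts([((.03,.03,.013),(.03,-.02,.013)),((-.03,.03,.013),(-.03,-.02,.013))])
for l in ("spanner","soapstone","cold_chisel"):
    for n in ("scene","side"):
        cc,MM=T(n); capture(n)
        for q in recognise(l,n)[:1]: print(l,n,(MM@np.r_[q["xyz"],1])[:3],q["confidence"])
E
```

```text
[ 0.5317 -0.0643  0.1653] [-0.8578  0.4473 -0.1637]
strap [  0.3994 -37.5078] [-0.2231  0.0022] -12.684281349182129
strap [  0.4662 -37.4866] [-0.2247  0.0025] -12.729288101196289
box [ 2.566  -2.6701] [-0.1628  0.0003] -8.051260948181152
box [ 4.0289 -0.4352] [-0.1614 -0.0183] -8.320982933044434
spanner scene [0.5546 0.1292 0.0035] 0.91
spanner side [0.5565 0.1255 0.0099] 0.84
soapstone scene [ 0.5518 -0.1469  0.0032] 0.89
soapstone side [ 0.5566 -0.1467  0.0036] 0.85
cold_chisel scene [ 0.4619 -0.0023  0.0221] 0.72
```

The strap measures 0.5 mm from the studs, at the right height and level, and the gripper is clear. Handing in.

```bash
python3 -c "
from station import *
print(finish_job())"
```

```text
the job is handed in; nothing more can be done
None
```

I packed the kit in order (bracket home under the lip, heel block on the floor with its nose over the heel, strap flat over both studs), with the gripper clear. I handed it in at about 27 s; no verdict came back. The strap measured about 0.5 mm off at the end, but the bracket was not re-measured after the block went in. The last look found the spanner and soapstone in place but did not recognise the chisel; nothing I did touched it.

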